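# Knock a pressed disc out of its die into a beaker

## Task

Set the black-capped vial, which is in the way in front of the knock-out stand, aside upright on the bench, and stand the small beaker upright on the bench under the lip of the stand's chute in its place. Then take the mallet by its handle and knock the red-capped spring pin down with a brisk blow (not a slow push) of the mallet's white face, far enough that the white disc stuck in the die drops out and slides down the chute into the beaker; strike again if it has not come out. Lay the mallet back on its rest as it lay, leave the beaker with the disc standing where it is, keep the hand and arm off the pin and the disc and the mallet off the beaker, and leave the other things on the bench where they are.

Things in the scene. Friction and masses are not known exactly. Their poses are not given: they have to be found in the camera images.
- stand: grey and steel knock-out stand, fixed to the bench (its place and heading vary); origin on the bench under the pin's axis, z up, the chute points along its own -x. Base plate x -55 to +60, y -50 to +50, 12 mm high; column x +31 to +55, y -35 to +35, 174 mm high; steel die block x -30 to +41, y -30 to +30, from 140 to 174 mm high with a brass cap 50 mm square up to 182 mm. Under the die a steel chute, 36 mm wide outside, slopes down at 26 degrees to its lip
- chute_lip (a point): middle of the lower end of the chute floor, 77 mm from the pin axis along the stand's -x, 80 mm above the bench; the chute's underside there is 76 mm high, its side walls reach 12 mm above the floor
- catch_spot (a point): point on the bench where the axis of the beaker should stand, 97 mm from the pin axis along the stand's -x (within about 15 mm). The disc leaves the lip at about 0.7 m/s; the beaker's rim must reach under the lip, so a beaker cannot be lowered straight down here: it must come in low from the front
- pin_top (a point): middle of the flat top of the red cap (26 mm diameter, 9 mm thick; 20 mm at the top face) of the upright steel spring pin, which stands 212 mm above the bench at rest, 30 mm above the brass cap
- pin (a joint): how far the pin is pressed down, 0 (up, where the spring returns it) to 0.020 m (stop). Spring 1.5 N at 0 and 3.5 N at the stop; pushing the disc past its sprung catches adds about 4 N. The disc drops out at about 0.014 m. A blow counts as brisk when the pin moves down at over 0.05 m/s under the mallet
- disc_center (a point): centre of the white disc, 22 mm diameter, 8 mm thick, 15 g, slippery; at the start it lies flat in the die under the pin, hidden, 153 mm above the bench
- mallet: small mallet; x axis runs along the handle towards the head, z up; origin 28 mm under the grip point, level with the lower face of the head. 0.26 kg, centre of mass about 18 mm from the head's axis on the handle side
- mallet_grip (a point): point on the mallet's handle to grip, centre of the wooden handle's section (16 mm wide, 22 mm tall, flat sides); the handle runs straight from the head to 109 mm behind this point (away from the head)
- mallet_face (a point): middle of the lower white face of the mallet's head: the head is an upright cylinder of 38 mm diameter, 56 mm high, its axis 52 mm from the grip point; the handle leaves it half-way up
- mallet_rest: light grey metal rest for the mallet, fixed to the bench (place and heading vary; it may be on the left or the right); its x axis points the way the head lies. Base 8 mm high, x -106 to +90, y -33 to +33. The head stands on a rubber pad 28 mm high at x +52; the handle's rear part lies in a fork at x -82 (16 mm thick), 28 mm between the prongs, handle underside on its saddle 45 mm high, flared prongs 84 mm high and 58 mm wide over all
- rest_grip (a point): where the mallet's grip point is when the mallet lies on its rest, 56 mm above the bench at the rest's origin
- vial_center (a point): centre of the small glass vial with a black cap, 27 mm above its underside; 24 mm diameter, 54 mm high; it stands in the way in front of the chute, where the beaker must go, and must be set aside, over 60 mm from the catch spot
- beaker: the small empty glass beaker, to be used; origin at the centre of its underside, z up
- beaker_center (a point): centre of the small beaker, 33 mm above its underside; 57 mm diameter (62 mm over the spout along its y), 66 mm high, open top, glass wall about 2 mm
- tape_roll: bystander: roll of tan tape, 65 dia x 24 mm; origin at the centre of its underside
- vial_white: bystander: small glass vial with white cap, 24 dia x 54 mm; origin at the centre of its underside
- dropper: bystander: brown dropper bottle, 34 dia x 109 mm; origin at the centre of its underside
- big_beaker: bystander: larger glass beaker (not the one to use), 71x76x86 mm; origin at the centre of its underside
- marker: bystander: white marker pen with black cap lying down, 137 long mm; origin at the centre of its underside
Not all that is in view belongs to the job. Leave any green look-alike of the beaker alone.

How it is judged (in metres and radians):
On the way, in this order (a step that is already met when the one before it is completed fails the run):
1. the black-capped vial stands upright on the bench, let go, over 60 mm from the catch spot (horizontal distance between vial_center and catch_spot above 0.06 m and height (world z) of vial_center below 0.032 m and angle between vial_center's own z axis and vertical below 0.15 rad and contact force between vial_black and the fingers below 0.1 N), for 0.2 s.
2. the small beaker stands upright on the bench under the chute's lip, with the disc still in the die (horizontal distance between beaker_center and catch_spot below 0.022 m and height (world z) of beaker below 0.008 m and angle between beaker's own z axis and vertical below 0.15 rad and contact force between beaker and the fingers below 0.1 N and height (world z) of disc_center above 0.14 m), for 0.2 s.
3. the mallet knocks the pin down briskly: the pin moves down at over 0.05 m/s under the mallet (value of joint pin above 0.003 m and velocity of joint pin above 0.05 m/s and contact force between mallet and pin above 0.5 N).
4. the disc is in the beaker (horizontal distance between disc_center and beaker_center below 0.03 m and height (world z) of disc_center below 0.045 m), for 0.2 s.
At the end, for the whole second after the job is handed in: disc in the small beaker; beaker upright on the bench within 30 mm of the catch spot; mallet level on its rest (grip point within 20 mm, heading within 0.15 rad); pin up (under 3 mm); black-capped vial upright on the bench over 60 mm from the catch spot; all at rest (all of step 4 and horizontal distance between vial_center and catch_spot above 0.06 m and height (world z) of vial_center below 0.032 m and angle between vial_center's own z axis and vertical below 0.15 rad and linear speed of disc below 0.05 m/s and linear speed of each of beaker, mallet below 0.02 m/s and horizontal distance between beaker_center and catch_spot below 0.03 m and height (world z) of beaker below 0.005 m and angle between beaker's own z axis and vertical below 0.1 rad and distance between mallet_grip and rest_grip below 0.02 m and angle between mallet's own z axis and vertical below 0.12 rad and angle between the x axis of mallet and the x axis of mallet_rest, either way round below 0.15 rad and value of joint pin below 0.003 m); the robot touches nothing.
It fails at once if the hand or arm touches the pin (contact force between any of the fingers, the arm and pin above 0.5 N).
It fails at once if the hand or arm touches the disc (contact force between any of the fingers, the arm and disc above 0.1 N).
It fails at once if the mallet touches the small beaker (contact force between mallet and beaker above 0.3 N).
It fails at once if a bystander is moved by over 30 mm or tipped over (distance of any of tape_roll, vial_white, dropper, big_beaker, marker from where it was at the start of the episode above 0.03 m or angle between any of tape_roll, vial_white, dropper, big_beaker's own z axis and vertical above 0.6 rad).
It also fails if it takes over 72 s, if anything falls off the work surface, if the arm or the gripper's body presses on something with over 40 N, if the wrist force passes 120 N, or if a joint passes its speed limit or range.

## Robot

A 6-joint arm with a two-finger parallel gripper is mounted at the origin on a cart in front of the work surface, level with it; the furniture and walls round the work are solid. World frame = base frame: x ahead of the robot, y to its left, z up, the work surface at z = 0. Lengths are in mm, angles in rad, forces in N, time in s.
With the tool pointing down it reaches from about 350 to 975 mm from the base axis. Payload 7.1 kg.
Tool frame: the origin (TCP) lies on the mounting face of the last link; the fingertips stand 182 mm ahead of it and the grasp point (between the pads) lies 163 mm ahead of it (ctrl.tip_reach is the distance from the TCP to the fingertips, in mm); z points along the fingers, y is the direction in which the jaws open and shut (so a half turn about z gives the same grasp; the last joint's range is limited). The gripper opens to 88 mm and grips with 3 to 60 N. Pads are 20 mm wide; open, the fingers measure 115 mm over their backs; the gripper's body (75 mm by 178 mm) begins 61 mm behind the grasp point.
Start: joints at [1.263, 0.423, 1.63, -0, 1.089, -0.019], TCP at [177.97, 599.11, 404.675] pointing down, gripper open.
Joint ranges: [-3, 3], [-0.9, 2.11], [0.09, 2.58], [-1.31, 4.45], [0.11, 2.69], [-2.54, 2.54]. Speed limits (rad/s): [2.39, 2.39, 3.01, 3.14, 3.14, 3.14].

## Interface

Orientations are given as a rotation vector (axis times angle).
In Python, from workcell import ctrl gives the robot as it stands.
- The arm moves only by the tool jog_arm, never from a script. Its argument "steps" is a list that holds one entry, the list of rows, each a list of 7 numbers: the shift along the tool's x, y, z in m, then the turn, a rotation vector about the tool's x, y, z in degrees, then the gripper's target within -1 to 1 (shut at 1, half-way at 0, fully open at -1). A call has 1 to 20 rows; each row shifts and turns the commanded pose from where the row before left it, along the tool's axes as they then stand; what a row does not reach is not made up. A row lasts 1/12 s, in which the tool goes at most 41.7 mm and 7.16 degrees, less where a joint would pass 70% of its speed; a pose out of reach is approached as far as the arm can. A call is refused whole if a number of a shift passes 0.0417 or a number of a turn 7.16, either way. A call with a gripper value outside its range is refused whole. The fingers move at their own pace and stop on an object; the grip force is fixed at half the most. Time passes only in rows, so rows that do not move let the fingers close. It gives the time, the measured TCP pose, the force and the opening at its end, in the units of the state.
- ctrl.get_obs(): the state, without advancing time (a new reading comes with each control period).
- ctrl.get_image(name): name is "scene" or "top"; returns the picture (400x640x3 uint8, red, green, blue); there is no depth.
- ctrl.camera_info(name): a dict with "fx", "fy", "cx", "cy" (pixels), "origin" and "attitude" of the camera in the world. Camera axes: x right, y down, z forward; pixel columns grow to the right and rows downward; lengths in mm; the calibration is good to about 2 mm. A picture is of the moment at which its call begins. camera_info takes no time and is no camera call.
- ctrl.close_job(): hands the job in, once; it reports no verdict.
Trained networks look in the newest picture that a camera, given by its name, has taken for a name from the list of things; names that differ only in an ending like _2 or _b are one class to them, and where a whole thing is asked for, a point or a joint stands for the part that bears it (a point fixed in the world has none). Each returns a list of dicts, best first, with "p" (0 to 1); they miss things now and then, are a little off and sometimes report something else, mostly with a low value. They report only what shows in the picture. A call takes as long as a camera call. They do not tell look-alikes from the thing itself.
- ctrl.look_for(thing, camera): "bbox" ([left, top, right, bottom] in pixels, round what is visible of it).
- ctrl.trace(thing, camera): "pixels" (400x640 bool, what is visible of it) and "bbox" ([left, top, right, bottom] in pixels, round what is visible of it).
- ctrl.landmark_of(thing, camera): "uv" ([column, row] in pixels: a listed point, or the origin of a listed thing).
The state is a dict: "t": time; "qpos": joint angles; "qvel": joint speeds; "joint_torque": joint torques, N m; "ee_pos": TCP position; "orientation": TCP orientation; "ft_force": force on the tool from outside, world axes, zero at the start; "moment": the same for the moment, N m; "width": finger opening in mm.
Only numpy, scipy, OpenCV 4.12 (cv2) and the standard library are available. Lean on these libraries where they do the work, as an engineer would, in place of code of your own. Each camera call takes 0.05 s, during which the arm holds its last target.

## Working session

There is one attempt and no reset: what is moved stays moved. The work goes in short steps, Python scripts to look and compute and a tool call to move; the robot and the scene stay as the last step left them, time stands still between calls to the robot, and variables do not carry over. Pictures are saved under pics/ and viewed, and the job is handed in when it is done.

Besides the shell and the picture viewer there is one more tool, called after "Request:" as name(argument=value, ...), one argument or row to a line, values as JSON. jog_arm: Moves the arm, as the interface text tells. Its arguments: {"type":"object","properties":{"steps":{"type":"array"}},"required":["steps"]}

```bash
ls; mkdir -p pics; python3 - <<'E'
from workcell import ctrl
import cv2
print(ctrl.get_obs())
for n in ("scene","top"):
    im=ctrl.get_image(n); cv2.imwrite(f"pics/{n}0.png",im[:,:,::-1]); print(n,ctrl.camera_info(n))
E
```

```text
pics
{'t': 0.0, 'qpos': array([ 1.26300482e+00,  4.23839929e-01,  1.63069647e+00, -1.64614742e-05,
        1.08858543e+00, -1.90063055e-02]), 'qvel': array([-3.87300204e-06, -1.28857004e-03, -9.82491065e-04, -1.37520440e-04,
       -2.21140716e-03, -3.25243505e-04]), 'joint_torque': array([ 3.45906366e-03, -5.44642246e+01, -2.73660707e+01,  6.45118416e-02,
        2.28686171e-02, -1.17916543e-04]), 'ee_pos': array([177.88831836, 598.85721387, 403.8995101 ]), 'orientation': array([-4.52002356e-01, -3.10866854e+00,  2.37356363e-03]), 'ft_force': array([-0.55708191, -0.1315141 ,  0.01832591]), 'moment': array([-9.51473466e-06,  2.46994001e-02, -7.14092319e-03]), 'width': 87.7638044942511}
scene {'fx': 515.7761051427968, 'fy': 515.7761051427968, 'cx': 325.5637415039241, 'cy': 201.73069001945765, 'origin': array([-586.25070203, -777.85211177,  742.62929791]), 'attitude': array([-1.8237513 ,  0.91692954, -0.61381891])}
top {'fx': 519.6358364621151, 'fy': 519.6358364621151, 'cx': 319.34998534547753, 'cy': 199.03939146138714, 'origin': array([ 204.55861488,   42.2994883 , 1539.81418071]), 'attitude': array([-2.05036883,  2.16380927, -0.23590294])}
```

View pics/scene0.png

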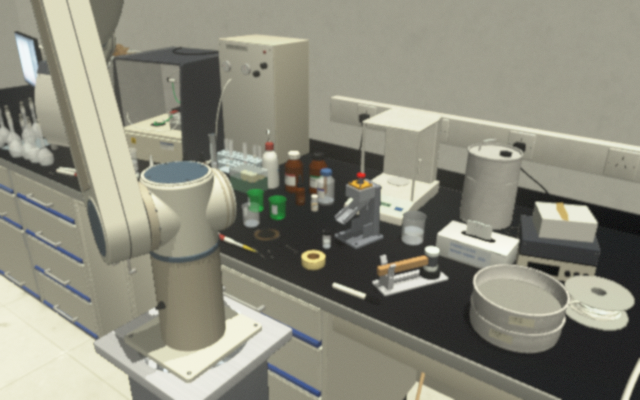

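View pics/top0.png

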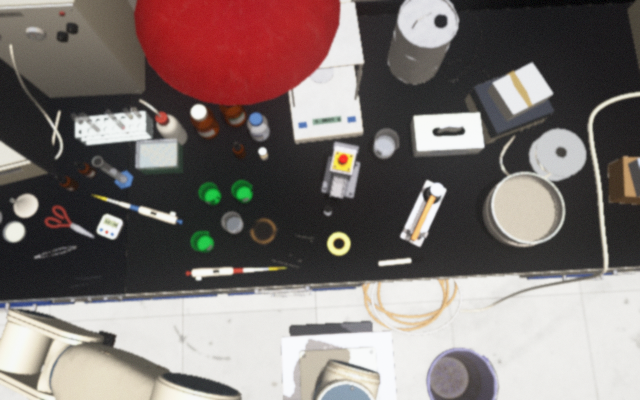

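Top view: stand with red pin at about (342,159), a vial in front of it at (327,211), mallet on rest at (427,212), tape at (338,243), marker at (394,262). Clear beakers at (232,222) and (386,143), green ones at (208,193), (242,190) and (203,241). Next I run the detectors and measure.

```bash
cat > h.py <<'E'
import numpy as np, cv2
from scipy.spatial.transform import Rotation as R
from scipy.optimize import least_squares
from workcell import ctrl
CI={n:ctrl.camera_info(n) for n in ("scene","top")}
def proj(n,P):
    c=CI[n]; p=R.from_rotvec(c["attitude"]).as_matrix().T@(np.asarray(P,float).reshape(-1,3)-c["origin"]).T
    return np.stack([c["fx"]*p[0]/p[2]+c["cx"],c["fy"]*p[1]/p[2]+c["cy"]],1)
def ray(n,uv):
    c=CI[n]; d=np.array([(uv[0]-c["cx"])/c["fx"],(uv[1]-c["cy"])/c["fy"],1.])
    d=R.from_rotvec(c["attitude"]).as_matrix()@d; return c["origin"],d/np.linalg.norm(d)
def atz(n,uv,z):
    o,d=ray(n,uv); return o+d*(z-o[2])/d[2]
def tri(uvs,uvt):
    A=[];b=[]
    for n,uv in(("scene",uvs),("top",uvt)):
        o,d=ray(n,uv); M=np.eye(3)-np.outer(d,d); A.append(M); b.append(M@o)
    x=np.linalg.lstsq(np.vstack(A),np.hstack(b),rcond=None)[0]
    e=[np.linalg.norm(proj(n,x)[0]-uv) for n,uv in(("scene",uvs),("top",uvt))]
    return x,e
E
python3 - <<'E'
from h import *
ctrl.get_image("scene");ctrl.get_image("top")
np.set_printoptions(precision=1,suppress=True)
for t in "stand chute_lip catch_spot pin_top mallet_grip mallet_face mallet mallet_rest rest_grip vial_center beaker_center beaker tape_roll vial_white dropper big_beaker marker".split():
    r={n:ctrl.landmark_of(t,n) for n in CI}
    for n in r:
        print(t,n,[(np.round(q["uv"],1).tolist(),round(q["p"],2)) for q in r[n][:5]])
    if r["scene"] and r["top"]: print("   tri",*tri(r["scene"][0]["uv"],r["top"][0]["uv"]))
s=cv2.imread("pics/top0.png")[125:280,180:460]; cv2.imwrite("pics/topc.png",cv2.resize(s,None,fx=2.8,fy=2.8,interpolation=cv2.INTER_CUBIC))
s=cv2.imread("pics/scene0.png")[160:305,210:460]; cv2.imwrite("pics/scenec.png",cv2.resize(s,None,fx=3.2,fy=3.2,interpolation=cv2.INTER_CUBIC))
E
```

```text
stand scene [([359.5, 236.5], 0.81), ([300.1, 204.6], 0.46)]
stand top [([339.5, 177.5], 0.74)]
   tri [610.7 -41.1   6.6] [np.float64(1.006464584886341), np.float64(1.010495369821159)]
chute_lip scene [([338.3, 223.2], 0.77)]
chute_lip top [([332.4, 197.6], 0.62)]
   tri [534.2 -13.3  73.5] [np.float64(1.0587346268943696), np.float64(1.0719903544513112)]
catch_spot scene [([335.7, 245.1], 0.63), ([250.0, 216.2], 0.52)]
catch_spot top []
pin_top scene [([312.5, 210.4], 0.61), ([363.4, 172.8], 0.49)]
pin_top top [([341.3, 159.0], 0.46)]
   tri [575.5  14.4 115.5] [np.float64(26.33072750802845), np.float64(27.847641864896026)]
mallet_grip scene [([413.5, 259.5], 0.72)]
mallet_grip top [([429.9, 206.5], 0.86), ([237.3, 153.1], 0.66)]
   tri [ 489.7 -288.    70.6] [np.float64(1.0940208585769637), np.float64(0.9814624161382518)]
mallet_face scene [([429.9, 268.3], 0.61)]
mallet_face top [([435.3, 192.7], 0.75)]
   tri [ 537.7 -316.2   31.7] [np.float64(1.4168817893956778), np.float64(1.2654629305200318)]
mallet scene [([410.9, 272.9], 0.93)]
mallet top [([426.5, 211.3], 0.89)]
   tri [ 48
[... 1455 characters left out ...]
5 -21.5   3. ] [np.float64(1.1372206717041902), np.float64(1.0711289647998796)]
vial_white scene [([312.6, 212.7], 0.44)]
vial_white top [([264.3, 160.8], 0.45)]
   tri [678.  188.9  -3.4] [np.float64(0.3391272006627259), np.float64(0.3733342486787413)]
dropper scene [([301.2, 203.6], 0.63), ([249.5, 216.8], 0.29)]
dropper top []
big_beaker scene [([408.1, 241.9], 0.63), ([314.6, 259.5], 0.4)]
big_beaker top [([385.2, 146.0], 0.8)]
   tri [ 697.  -178.1   -0.6] [np.float64(3.5677150782777654), np.float64(3.5204791948594236)]
marker scene [([353.3, 293.7], 0.75)]
marker top [([400.1, 262.1], 0.67)]
   tri [ 341.5 -199.8    8.6] [np.float64(0.31834123624015764), np.float64(0.2719601041018013)]
```

View pics/topc.png

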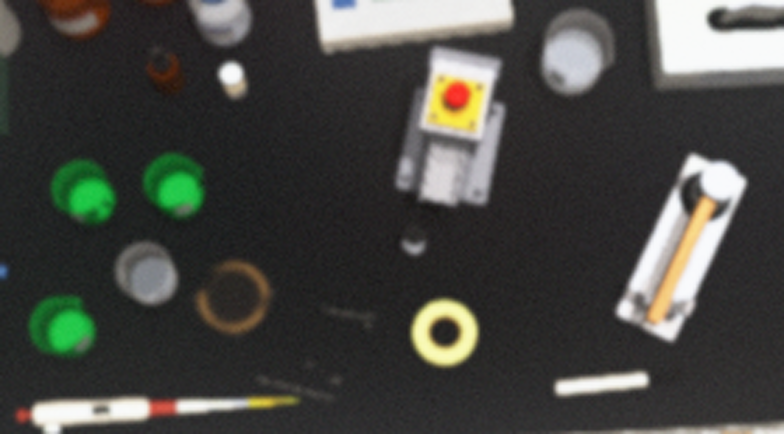

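View pics/scenec.png

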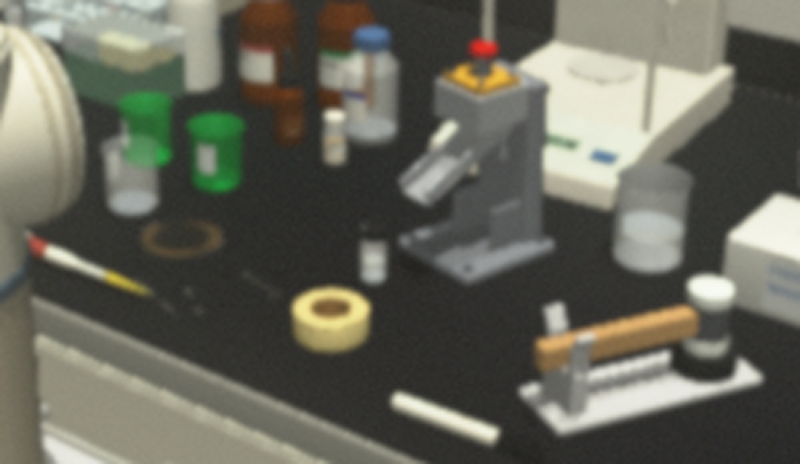

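```bash
cat >> h.py <<'E'
def mask(thing,cam,i=0):
    r=ctrl.trace(thing,cam); return r
E
python3 - <<'E'
from h import *
np.set_printoptions(precision=1,suppress=True)
I={n:ctrl.get_image(n) for n in CI}
# red cap
for n,(c,r) in {"scene":(362,176),"top":(342,159)}.items():
    im=I[n][r-20:r+20,c-20:c+20].astype(int)
    m=(im[...,0]>130)&(im[...,1]<70)
    v,u=np.nonzero(m); print(n,"red",m.sum(),u.mean()+c-20,v.mean()+r-20,u.min()+c-20,u.max()+c-20,v.min()+r-20,v.max()+r-20)
    m=(im[...,0]>150)&(im[...,1]>120)&(im[...,2]<110)
    v,u=np.nonzero(m); pts=np.stack([u+c-20,v+r-20],1).astype(np.float32); print("yel",cv2.boxPoints(cv2.minAreaRect(pts)).tolist(), cv2.minAreaRect(pts))
for t in ["stand","mallet","mallet_rest","vial_center","beaker"]:
    for n in CI:
        r=ctrl.trace(t,n)
        for q in r[:4]:
            v,u=np.nonzero(q["pixels"]); print(t,n,round(q["p"],2),np.round(q["bbox"],1),len(u),round(u.mean(),1),round(v.mean(),1))
E
```

```text
scene red 32 360.3125 174.875 357 364 172 177
yel [[350.7459411621094, 181.20492553710938], [370.5820007324219, 179.40164184570312], [371.3771057128906, 188.14755249023438], [351.5410461425781, 189.95083618164062]] ((361.0615234375, 184.67623901367188), (8.781967163085938, 19.917863845825195), 84.80557250976562)
top red 43 342.6511627906977 159.06976744186045 340 346 156 163
yel [[332.84613037109375, 167.76922607421875], [336.0, 152.0], [351.9615478515625, 155.19232177734375], [348.80767822265625, 170.9615478515625]] ((342.4038391113281, 161.48077392578125), (16.277639389038086, 16.081523895263672), 11.309932708740234)
stand scene 0.88 [337.5 173.2 382.8 247.6] 2353 361.3 212.8
stand top 0.6 [324.3 141.8 357.1 197.7] 1605 341.6 171.5
mallet scene 0.68 [374.5 246.8 440.8 274.8] 740 415.7 261.7
mallet top 0.9 [411.7 184.4 443.2 242. ] 435 427.4 208.1
mallet_rest scene 0.7 [371.6 252.5 444.8 295. ] 1176 405.6 279.3
mallet_rest top 0.77 [401.5 183.8 442.  244.5] 851 420.5 216.4
vial_center scene 0.55 [322.3 229.4 333.3 248.5] 148 326.2 238.1
beaker scene 0.8 [266.6 193.9 288.6 221. ] 364 277.2 206.8
beaker scene 0.74 [240.2 199.1 257.9 227.2] 355 250.5 214.1
beaker scene 0.66 [334.7 173.  383.2 246.3] 2501 360.9 213.1
beaker scene 0.57 [246.3 190.3 265.4 212.1] 245 255.8 197.3
beaker top 0.79 [200.2 186.9 219.6 205.3] 303 209.1 193.8
beaker top 0.72 [193.4 231.8 214.  255. ] 360 202.4 241.8
beaker top 0.66 [230.4 183.2 253.6 202.2] 382 242.1 191.4
beaker top 0.64 [318.9 143.7 358.8 201. ] 1605 341.7 171.6
```

```bash
cat > fit.py <<'E'
from h import *
from scipy.optimize import minimize
def box(x0,x1,y0,y1,z0,z1): return np.array([[x,y,z] for x in(x0,x1) for y in(y0,y1) for z in(z0,z1)],float)
def cyl(x,y,r,z0,z1): 
    a=np.linspace(0,2*np.pi,25)[:-1]
    return np.array([[x+r*np.cos(t),y+r*np.sin(t),z] for t in a for z in(z0,z1)])
s=np.tan(np.radians(26))
ch=np.array([[x,y,80+s*(x+77)+d] for x in(-77,20) for y in(-18,18) for d in(-4,12)])
STAND=[box(-55,60,-50,50,0,12),box(31,55,-35,35,0,174),box(-30,41,-30,30,140,174),box(-25,25,-25,25,174,182),ch,cyl(0,0,13,203,212),cyl(0,0,5,182,203)]
REST=[box(-106,90,-33,33,0,8),box(-90,-74,-29,-14,8,84),box(-90,-74,14,29,8,84),box(-90,-74,-20,20,8,45),cyl(52,0,22,8,28)]
MAL=[cyl(52,0,19,28,84),box(-109,40,-8,8,45,67)]
def T(parts,p): 
    c,s=np.cos(p[2]),np.sin(p[2]); M=np.array([[c,-s,0],[s,c,0],[0,0,1]])
    return [P@M.T+[p[0],p[1],0] for P in parts]
def render(parts,p,n,k=4):
    m=np.zeros((400*k,640*k),np.uint8)
    for P in T(parts,p):
        h=cv2.convexHull((proj(n,P)*k+k/2).astype(np.float32)); cv2.fillConvexPoly(m,np.round(h).astype(np.int32),255)
    return cv2.resize(m,(640,400),interpolation=cv2.INTER_AREA)/255.
def fit(parts,masks,p0):
    def f(p):
        c=0
        for n,m in masks.items(): 
            r=render(parts,p,n); c+=np.abs(r-m).sum()/m.sum()
        return c
    best=minimize(f,p0,method="Nelder-Mead",options=dict(initial_simplex=[p0,np.add(p0,[15,0,0]),np.add(p0,[0,15,0]),np.add(p0,[0,0,.1])],xatol=.2,fatol=1e-4))
    return best.x,best.fun
def overlay(img,parts,p,n,col):
    for P in T(parts,p):
        h=cv2.convexHull((proj(n,P)).astype(np.float32)); cv2.polylines(img,[np.round((h-OFF[n])*K+K/2).astype(np.int32)],True,col,1,cv2.LINE_AA)
K=3.5; OFF={"top":np.array([300,125]),"scene":np.array([300,160])}
E
python3 - <<'E'
from fit import *
np.set_printoptions(precision=3,suppress=True)
I={n:ctrl.get_image(n) for n in CI}
ms={n:ctrl.trace("stand",n)[0]["pixels"].astype(float) for n in CI}
print(tri((360.3,174.9),(342.65,159.07)))
ps,f=fit(STAND,ms,[600,-41,-0.3]); print("stand",ps,f)
a={n:ctrl.trace("mallet",n)[0]["pixels"] for n in CI}; b={n:ctrl.trace("mallet_rest",n)[0]["pixels"] for n in CI}
mm={n:(a[n]|b[n]).astype(float) for n in CI}
pm,f=fit(REST+MAL,mm,[490,-287,-0.5]); print("rest",pm,f)
pm2,f=fit(MAL,{n:a[n].astype(float) for n in CI},pm); print("mallet",pm2,f)
print({n:proj(n,np.array(T([np.array([[0,0,207.5]])],ps))) for n in CI})
for n in CI:
    o=OFF[n]; im=cv2.resize(I[n][o[1]:o[1]+150,o[0]:o[0]+160,::-1],None,fx=K,fy=K,interpolation=cv2.INTER_CUBIC).copy()
    overlay(im,STAND,ps,n,(0,255,0)); overlay(im,REST,pm,n,(255,255,0)); overlay(im,MAL,pm,n,(0,0,255))
    cv2.imwrite(f"pics/ov_{n}.png",im)
E
```

```text
(array([605.888, -40.05 , 209.908]), [np.float64(0.2613695610868055), np.float64(0.28410480668109)])
stand [607.269 -39.117  -0.277] 0.18475991983231826
rest [ 494.201 -285.928   -0.509] 0.23909189087810834
mallet [ 493.476 -286.015   -0.503] 0.5217354211985976
{'scene': array([[359.996, 175.523]]), 'top': array([[342.443, 158.668]])}
```

View pics/ov_top.png

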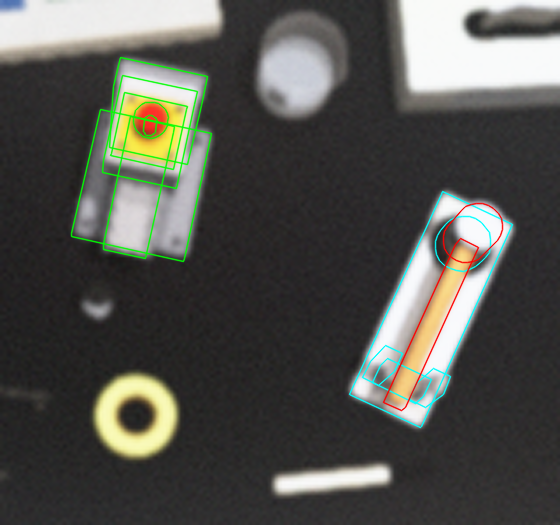

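View pics/ov_scene.png

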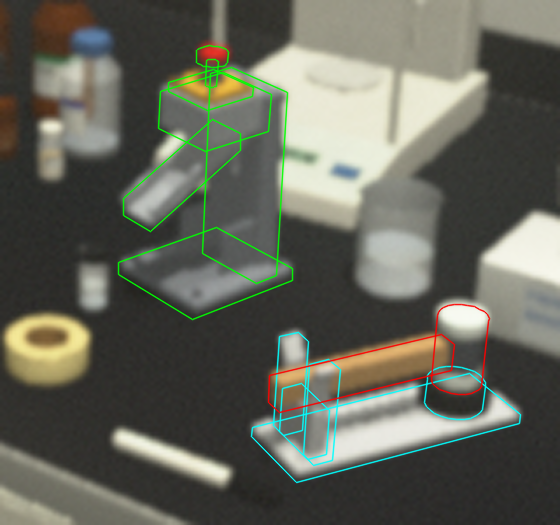

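```bash
python3 - <<'E'
from fit import *
import fit
np.set_printoptions(precision=2,suppress=True)
I={n:ctrl.get_image(n) for n in CI}
vs=[r for r in ctrl.trace("vial_center","top")]+[r for r in ctrl.trace("vial_white","top")]
print([(round(r["p"],2),np.round(r["bbox"])) for r in vs])
tb=[r["bbox"] for r in ctrl.look_for("beaker","top")]; sb=[r["bbox"] for r in ctrl.look_for("beaker","scene")]
print("tb",np.round(tb,1),"\nsb",np.round(sb,1))
VIAL=[cyl(0,0,12,0,54)]; BK=[cyl(0,0,28.5,0,66)]
# vial from scene trace; 
q=ctrl.trace("vial_center","scene"); print([(round(r["p"],2),np.round(r["bbox"],1)) for r in q])
cands={"v":(VIAL,[508,-5,0]),"b":(BK,[474,284,0])}
for n,o in (("top",(190,170)),("scene",(215,170))):
    fit.OFF[n]=np.array(o); fit.K=5
    im=cv2.resize(I[n][o[1]:o[1]+100,o[0]:o[0]+155,::-1],None,fx=5,fy=5,interpolation=cv2.INTER_CUBIC).copy()
    im=np.clip(im.astype(float)*1.5+15,0,255).astype(np.uint8)
    cv2.imwrite(f"pics/raw_{n}.png",im)
    for k,(P,p) in cands.items():
        overlay(im,P,p,n,(0,255,0))
        overlay(im,[P[0][::2]],p,n,(0,255,255))
    cv2.imwrite(f"pics/ov2_{n}.png",im)
E
```

```text
[(0.63, array([221., 212., 246., 237.])), (0.59, array([259., 151., 268., 162.]))]
tb [[221.  209.5 240.9 234.4]
 [229.4 181.2 254.9 201.7]
 [199.2 184.6 221.5 205.9]
 [191.8 233.2 215.5 253.9]
 [381.  258.7 427.  266.3]] 
sb [[241.7 197.6 260.3 229.3]
 [246.8 190.6 264.1 209.4]]
[(0.55, array([323.8, 229.3, 335.6, 246.9])), (0.42, array([239.2, 199.3, 261.6, 226.1]))]
```

View pics/ov2_top.png

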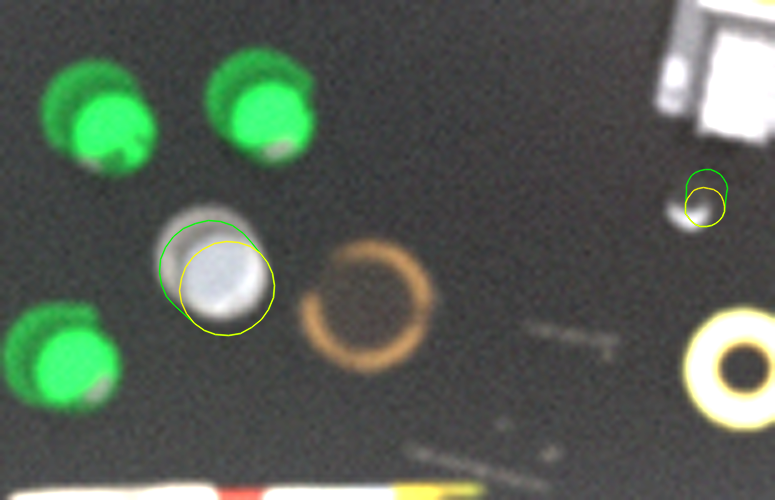

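View pics/ov2_scene.png

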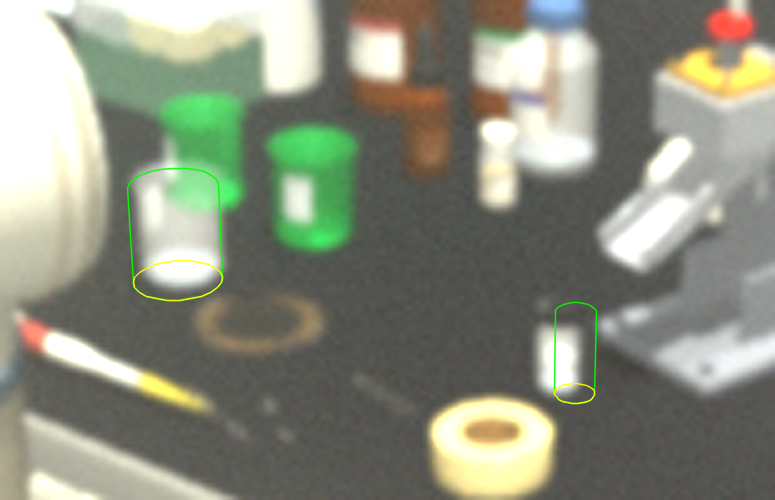

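```bash
cat > ov3.py <<'E'
from fit import *
import fit,sys
VIAL=[cyl(0,0,12,0,54)]; BK=[cyl(0,0,28.5,0,66)]
V=eval(sys.argv[1]);B=eval(sys.argv[2])
ims=[]
for n,cs in (("top",((210,190),(310,190))),("scene",((225,180),(300,210)))):
    for o in cs:
        im=cv2.imread(f"pics/{n}0.png")[o[1]:o[1]+50,o[0]:o[0]+48]
        fit.OFF[n]=np.array(o); fit.K=8
        im=cv2.resize(im,None,fx=8,fy=6 if 0 else 8,interpolation=cv2.INTER_CUBIC)
        im=np.clip(im.astype(float)*2+15,0,255).astype(np.uint8)
        for P,p in((VIAL,V),(BK,B)):
            overlay(im,P,p,n,(0,255,0)); overlay(im,[P[0][::2]],p,n,(0,255,255)); overlay(im,[P[0][1::2]],p,n,(0,0,255))
        ims.append(im[:290])
cv2.imwrite(sys.argv[3],np.vstack([np.hstack(ims[:2]),np.hstack(ims[2:])]))
E
python3 ov3.py [506,5,0] [483,286,0] pics/ov3.png
```

```text
(no output)
```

View pics/ov3.png

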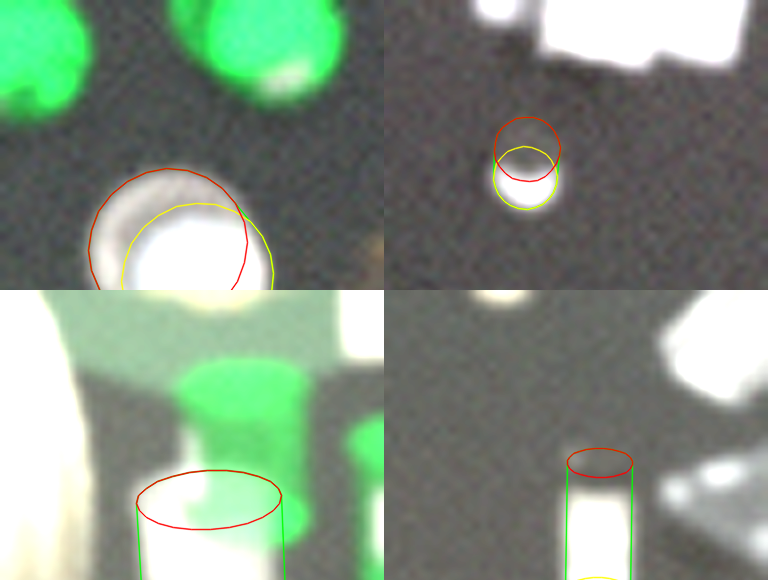

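```bash
cat > plan.py <<'E'
from h import *
np.set_printoptions(precision=2,suppress=True)
PIN=np.array([607,-39.3]); SY=-0.277
def state():
    o=ctrl.get_obs(); return np.array(o["ee_pos"]),R.from_rotvec(o["orientation"]),o
def orient(yaw,tilt=0,flip=False):
    """tool y along (-sin yaw,cos yaw); z down, tilted so tips point toward +x of yaw by tilt deg"""
    t=np.radians(tilt); ex=np.array([np.cos(yaw),np.sin(yaw),0]); ey=np.array([-np.sin(yaw),np.cos(yaw),0])
    z=np.sin(t)*ex-np.cos(t)*np.array([0,0,1]); y=-ey if flip else ey
    return R.from_matrix(np.stack([np.cross(y,z),y,z],1))
def st2w(x,y,z): 
    c,s=np.cos(SY),np.sin(SY); return np.array([PIN[0]+c*x-s*y,PIN[1]+s*x+c*y,z])
def plan(p0,r0,p1,r1,g,n=None,reach=163,tcp=False,smooth=True):
    """rows to take grasp point to p1"""
    p1=np.asarray(p1,float); 
    if not tcp: p1=p1-reach*r1.as_matrix()[:,2]
    d=p1-p0; rv=(r0.inv()*r1).as_rotvec(degrees=True)
    m=int(max(np.ceil(np.linalg.norm(d)/40),np.ceil(np.linalg.norm(rv)/7),1)); n=max(n or m,m)
    p,r=p0.copy(),r0; rows=[]
    for k in range(n):
        f=(k+1)/n; tp=p0+d*f; tr=r0*R.from_rotvec(rv*f,degrees=True)
        s=np.round(r.as_matrix().T@(tp-p)/1000,4); w=np.round((r.inv()*tr).as_rotvec(degrees=True),2)
        rows.append([*s.tolist(),*w.tolist(),g]); p=p+r.as_matrix()@s*1000; r=r*R.from_rotvec(w,degrees=True)
    print("["+",\n".join("["+",".join("%g"%v for v in q)+"]" for q in rows)+"]  n=",n,"end TCP",p,"grasp",p+163*r.as_matrix()[:,2])
    return p,r
E
python3 - <<'E'
from plan import *
p,r,o=state(); print(o["t"],p,r.as_matrix())
print("catch",st2w(-97,0,0))
for n,uv in {"g1":(208,196),"g2":(243,193),"g3":(204,244),"ring":(263,231)}.items(): print(n,atz("top",uv,0))
for fl in(0,1):
    rr=orient(SY,20,fl); print(fl,(r.inv()*rr).as_rotvec(degrees=True))
rr=orient(SY,20,0) if np.linalg.norm((r.inv()*orient(SY,20,0)).as_rotvec())<2 else orient(SY,20,1)
a=plan(p,r,[506-25*.962,5+25*.273,110],rr,-1)
b=plan(*a,[506,5,38],rr,-1,n=3)
E
```

```text
3.25 [177.96 599.12 404.67] [[-0.96  0.28 -0.  ]
 [ 0.28  0.96 -0.  ]
 [ 0.   -0.   -1.  ]]
catch [513.7  -12.77   0.  ]
g1 [574.02 363.83   0.  ]
g2 [577.64 257.34   0.  ]
g3 [427.82 376.79   0.  ]
ring [457.48 200.06   0.  ]
0 [ -0.12 -20.    -0.67]
1 [-31.14   0.19 176.61]
[[-0.0237,-0.0281,0.0083,-0.01,-1.18,-0.04,-1],
[-0.0235,-0.028,0.0088,-0,-1.17,-0.04,-1],
[-0.0233,-0.0281,0.0093,-0.01,-1.18,-0.04,-1],
[-0.0231,-0.0282,0.0098,-0.01,-1.18,-0.04,-1],
[-0.0228,-0.0281,0.0102,-0.01,-1.17,-0.04,-1],
[-0.0227,-0.0281,0.0107,-0,-1.18,-0.04,-1],
[-0.0224,-0.0282,0.0111,-0.01,-1.18,-0.03,-1],
[-0.0221,-0.0282,0.0116,-0.01,-1.17,-0.04,-1],
[-0.0219,-0.0282,0.0121,-0,-1.18,-0.04,-1],
[-0.0216,-0.0282,0.0125,-0.01,-1.17,-0.04,-1],
[-0.0213,-0.0282,0.0129,-0.01,-1.18,-0.04,-1],
[-0.021,-0.0283,0.0133,-0.01,-1.18,-0.04,-1],
[-0.0207,-0.0282,0.0138,-0,-1.17,-0.04,-1],
[-0.0205,-0.0283,0.0142,-0.01,-1.18,-0.04,-1],
[-0.0201,-0.0283,0.0146,-0.01,-1.18,-0.04,-1],
[-0.0198,-0.0283,0.0151,-0,-1.17,-0.04,-1],
[-0.0194,-0.0283,0.0154,-0.01,-1.18,-0.04,-1]]  n= 17 end TCP [428.33  27.1  263.16] grasp [481.95  11.85 109.99]
[[0.0004,-0,0.0254,-0,-0,0,-1],
[0.0004,-0,0.0254,-0,-0,0,-1],
[0.0003,-0,0.0254,-0,-0,0,-1]]  n= 3 end TCP [452.4   20.26 191.18] grasp [506.03   5.01  38.01]
```

```bash
python3 - <<'E'
from plan import *
p,r,o=state(); 
rr=r*R.from_rotvec([0,-19.8,0],degrees=True); print(rr.as_matrix())
a=plan(p,rr,[506-25*.962,5+25*.273,110],rr,-1)
E
```

```text
[[-0.9   0.28  0.32]
 [ 0.27  0.96 -0.1 ]
 [-0.34 -0.   -0.94]]
[[-0.0195,-0.028,0.0159,0,0,0,-1],
[-0.0195,-0.028,0.0158,0,0,0,-1],
[-0.0195,-0.0281,0.0159,0,0,0,-1],
[-0.0196,-0.028,0.0158,0,0,0,-1],
[-0.0195,-0.028,0.0159,0,0,0,-1],
[-0.0195,-0.028,0.0159,0,0,0,-1],
[-0.0195,-0.0281,0.0158,0,0,0,-1],
[-0.0195,-0.028,0.0159,0,0,0,-1],
[-0.0195,-0.028,0.0158,0,0,0,-1],
[-0.0195,-0.028,0.0159,0,0,0,-1],
[-0.0195,-0.0281,0.0159,0,0,0,-1],
[-0.0196,-0.028,0.0158,0,0,0,-1],
[-0.0195,-0.028,0.0159,0,0,0,-1],
[-0.0195,-0.028,0.0158,0,0,0,-1],
[-0.0195,-0.028,0.0159,0,0,0,-1],
[-0.0195,-0.0281,0.0159,0,0,0,-1],
[-0.0195,-0.028,0.0158,0,0,0,-1]]  n= 17 end TCP [428.99  27.56 263.38] grasp [481.92  11.82 110.02]
```

Request:
jog_arm(
  steps=[
    [[0,0,0,0,-6.6,0,-1],[0,0,0,0,-6.6,0,-1],[0,0,0,0,-6.6,0,-1]],
  ],
)

```text
t: 3.5
ee_pos: [178.3, 599.2, 405.1]
orientation: [0.403, 2.764, -0.069]
ft_force: [-1.2, -0.1, -0.5]
width: 87.6
```

Request:
jog_arm(
  steps=[
    [[-0.0195,-0.028,0.0158,0,0,0,-1],[-0.0195,-0.028,0.0158,0,0,0,-1],[-0.0195,-0.028,0.0158,0,0,0,-1],[-0.0195,-0.028,0.0158,0,0,0,-1],[-0.0195,-0.028,0.0158,0,0,0,-1],[-0.0195,-0.028,0.0158,0,0,0,-1],[-0.0195,-0.028,0.0158,0,0,0,-1],[-0.0195,-0.028,0.0158,0,0,0,-1],[-0.0195,-0.028,0.0158,0,0,0,-1],[-0.0195,-0.028,0.0158,0,0,0,-1],[-0.0195,-0.028,0.0158,0,0,0,-1],[-0.0195,-0.028,0.0158,0,0,0,-1],[-0.0195,-0.028,0.0158,0,0,0,-1],[-0.0195,-0.028,0.0158,0,0,0,-1],[-0.0195,-0.028,0.0158,0,0,0,-1],[-0.0195,-0.028,0.0158,0,0,0,-1],[-0.0195,-0.028,0.0158,0,0,0,-1],[0,0,0,0,0,0,-1]],
  ],
)

```text
t: 5.0
ee_pos: [430.6, 23.4, 263.6]
orientation: [0.411, 2.768, -0.072]
ft_force: [0.7, 0.7, 0.0]
width: 87.4
```

```bash
python3 - <<'E'
from plan import *
p,r,o=state(); print(o["t"],p,p+163*r.as_matrix()[:,2],o["qpos"])
plan(p,r,[506,5,38],r,-1,n=4)
im=ctrl.get_image("scene"); cv2.imwrite("pics/s1.png",cv2.resize(im[120:300,200:460,::-1],None,fx=3,fy=3,interpolation=cv2.INTER_CUBIC))
E
```

```text
5.0 [430.64  23.44 263.61] [483.54   7.31 110.28] [ 0.06  0.37  2.22 -0.49  0.25 -0.75]
[[0.0009,0.0011,0.0189,0,0,0,-1],
[0.0009,0.0011,0.0189,0,0,0,-1],
[0.001,0.0011,0.0188,0,0,0,-1],
[0.0009,0.001,0.0189,0,0,0,-1]]  n= 4 end TCP [453.06  21.09 191.33] grasp [505.96   4.96  38.  ]
```

View pics/s1.png

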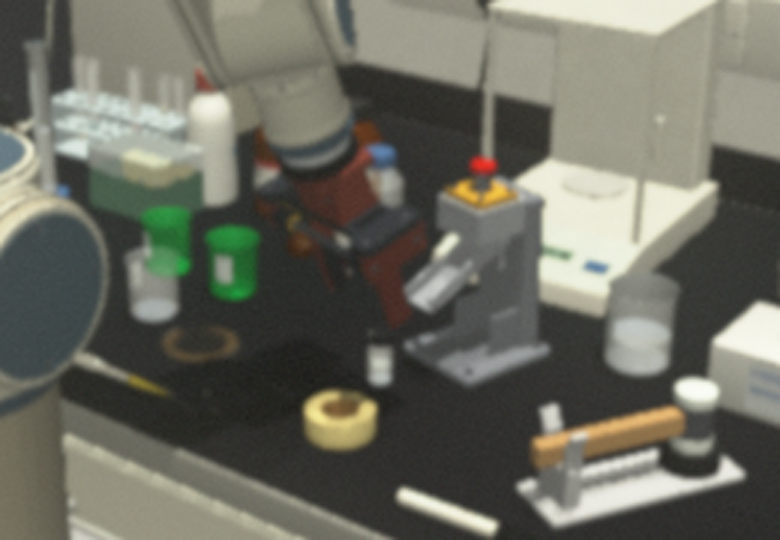

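The picture shows the gripper at crop (400,290), next to the vial at (380,365) with the stand behind. Joint 5 is near its lower limit because of the tilt, so I go upright and grasp a bit higher to clear the chute.

Request:
jog_arm(
  steps=[
    [[-0.008,0,-0.012,0,6.6,0,-1],[-0.008,0,-0.012,0,6.6,0,-1],[-0.008,0,-0.012,0,6.6,0,-1],[0,0,0,0,0,0,-1]],
  ],
)

```text
t: 5.38
ee_pos: [442.6, 24.1, 301.4]
orientation: [0.452, 3.058, -0.025]
ft_force: [1.3, -0.1, -0.6]
width: 87.8
```

```bash
python3 - <<'E'
from plan import *
p,r,o=state(); print(o["t"],p,p+163*r.as_matrix()[:,2],o["qpos"]);print(r.as_matrix())
rr=orient(SY,0); print((r.inv()*rr).as_rotvec(degrees=True))
a=plan(p,r,[506,5,100],rr,-1)
plan(*a,[506,5,39],rr,-1,n=3)
E
```

```text
5.3833 [442.63  24.1  301.42] [450.34  20.34 138.65] [ 0.03  0.32  2.11 -0.04  0.67 -1.21]
[[-0.96  0.29  0.05]
 [ 0.29  0.96 -0.02]
 [-0.05 -0.01 -1.  ]]
[-0.5   2.98 -0.95]
[[-0.0321,0.0002,0.0209,-0.25,1.49,-0.47,-1],
[-0.0325,-0.0002,0.0201,-0.25,1.49,-0.48,-1]]  n= 2 end TCP [505.96   4.98 262.97] grasp [505.94   4.97  99.97]
[[-0,0,0.0203,-0,-0,0,-1],
[-0,0,0.0203,-0,-0,0,-1],
[-0,0,0.0204,-0,-0,0,-1]]  n= 3 end TCP [505.95   4.97 201.97] grasp [505.94   4.97  38.97]
```

Request:
jog_arm(
  steps=[
    [[-0.0322,0,0.0206,-0.2,1.5,-0.5,-1],[-0.0325,0,0.02,-0.2,1.5,-0.5,-1],[0,0,0,0,0,0,-1],[0,0,0,0,0,0,-1]],
  ],
)

```text
t: 5.72
ee_pos: [504.1, 4.6, 259.1]
orientation: [-0.433, -3.111, 0.009]
ft_force: [0.1, 0.3, -1.0]
width: 87.7
```

```bash
python3 - <<'E'
from plan import *
p,r,o=state(); print(o["t"],p,p+163*r.as_matrix()[:,2],o["qpos"]);print(r.as_matrix())
rr=orient(SY,0); print((r.inv()*rr).as_rotvec(degrees=True))
plan(p,r,[506,5,39],rr,-1,n=4)
E
```

```text
5.7167 [504.09   4.57 259.1 ] [503.92   3.66  96.1 ] [-0.01  0.48  1.98 -0.01  0.68 -1.3 ]
[[-0.96  0.27 -0.  ]
 [ 0.27  0.96 -0.01]
 [-0.   -0.01 -1.  ]]
[-0.32  0.03  0.02]
[[-0.0004,0.0003,0.0143,-0.08,0.01,0.01,-1],
[-0.0004,0.0003,0.0142,-0.08,0.01,0,-1],
[-0.0005,0.0003,0.0143,-0.08,0,0.01,-1],
[-0.0004,0.0002,0.0143,-0.08,0.01,0,-1]]  n= 4 end TCP [505.99   4.96 201.99] grasp [505.99   4.95  38.99]
```

Request:
jog_arm(
  steps=[
    [[-0.0004,0.0003,0.0142,0,0,0,-1],[-0.0004,0.0003,0.0142,0,0,0,-1],[-0.0004,0.0003,0.0143,0,0,0,-1],[-0.0004,0.0003,0.0143,0,0,0,-1],[0,0,0,0,0,0,-1],[0,0,0,0,0,0,-1]],
  ],
)

```text
t: 6.22
ee_pos: [504.5, 5.4, 204.1]
orientation: [-0.431, -3.111, 0.007]
ft_force: [0.1, -0.8, -0.3]
width: 87.7
```

```bash
python3 - <<'E'
from plan import *
p,r,o=state(); print(o["t"],p+163*r.as_matrix()[:,2],o["qpos"],o["ft_force"])
im=ctrl.get_image("scene"); cv2.imwrite("pics/s2.png",cv2.resize(im[150:270,260:420,::-1],None,fx=4.5,fy=4.5,interpolation=cv2.INTER_CUBIC))
im=ctrl.get_image("top"); cv2.imwrite("pics/t2.png",cv2.resize(im[130:280,260:460,::-1],None,fx=3.5,fy=3.5,interpolation=cv2.INTER_CUBIC))
E
```

```text
6.2167 [504.2    4.67  41.05] [-0.01  0.58  1.99 -0.01  0.57 -1.3 ] [ 0.06 -0.75 -0.32]
```

View pics/s2.png

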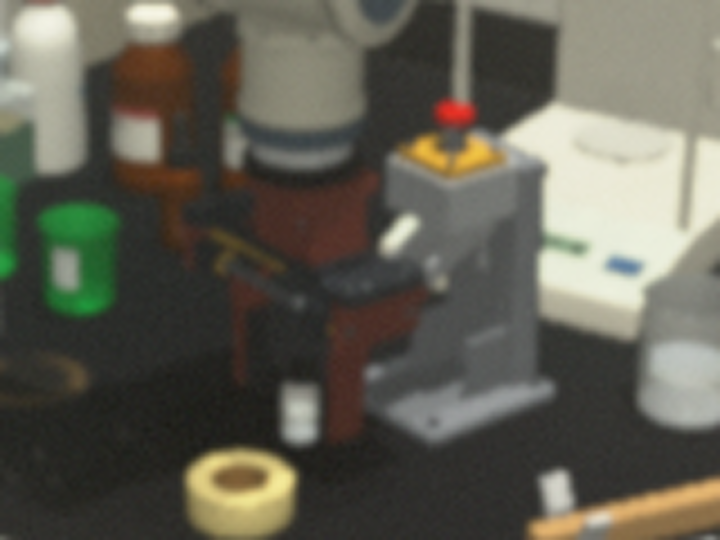

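View pics/t2.png

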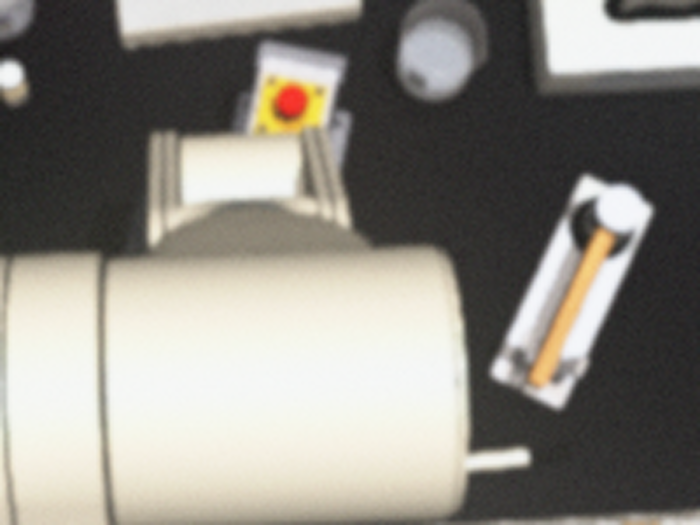

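The fingers straddle the vial (scene crop: vial (300,410), near finger (345,380)). Closing.

Request:
jog_arm(
  steps=[
    [[0,0,0,0,0,0,1],[0,0,0,0,0,0,1],[0,0,0,0,0,0,1],[0,0,0,0,0,0,1],[0,0,0,0,0,0,1],[0,0,0,0,0,0,1],[0,0,0,0,0,0,1],[0,0,0,0,0,0,1],[0,0,0,0,0,0,1]],
  ],
)

```text
t: 7.07
ee_pos: [505.8, 4.6, 203.9]
orientation: [-0.433, -3.111, 0.006]
ft_force: [0.2, 0.2, -0.4]
width: 31.4
```

Request:
jog_arm(
  steps=[
    [[0,0,0,0,0,0,1],[0,0,0,0,0,0,1],[0,0,0,0,0,0,1]],
  ],
)

```text
t: 7.32
ee_pos: [505.8, 4.6, 203.9]
orientation: [-0.433, -3.111, 0.006]
ft_force: [0.7, 0.4, -0.2]
width: 22.9
```

```bash
python3 - <<'E'
from plan import *
p,r,o=state(); print(o["t"],o["width"],p+163*r.as_matrix()[:,2],r.as_matrix())
g=p+163*r.as_matrix()[:,2]
# up 15 & back, then aside
a=plan(p,r,g+[-35,10,20],r,1)
b=plan(*a,[475,110,g[2]+15],r,1)
c=plan(*b,[475,110,g[2]],r,1,n=2)
E
```

```text
7.3167 22.874245562807968 [505.55   4.05  40.89] [[-0.96  0.27 -0.  ]
 [ 0.27  0.96 -0.  ]
 [ 0.   -0.   -1.  ]]
[[0.0182,-0,-0.01,0,0,0,1],
[0.0182,-0,-0.01,0,0,0,1]]  n= 2 end TCP [470.8   14.63 223.91] grasp [470.56  14.05  60.91]
[[0.0073,0.0312,0.0016,0,0,0,1],
[0.0073,0.0312,0.0015,0,0,0,1],
[0.0073,0.0311,0.0016,0,0,0,1]]  n= 3 end TCP [475.23 110.54 218.86] grasp [475.   109.96  55.86]
[[0,0,0.0075,0,0,0,1],
[0,0.0001,0.0075,0,0,0,1]]  n= 2 end TCP [475.24 110.58 203.86] grasp [475.   110.01  40.86]
```

Request:
jog_arm(
  steps=[
    [[0,0,0,0,0,0,1],[0,0,0,0,0,0,1],[0.018,0,-0.01,0,0,0,1],[0.018,0,-0.01,0,0,0,1],[0.0073,0.031,0.0015,0,0,0,1],[0.0073,0.031,0.0015,0,0,0,1],[0.0073,0.031,0.0015,0,0,0,1],[0,0,0,0,0,0,1],[0,0,0,0,0,0,1]],
  ],
)

```text
t: 8.07
ee_pos: [475.5, 111.1, 219.1]
orientation: [-0.428, -3.112, 0.006]
ft_force: [0.3, 0.3, -0.1]
width: 22.8
```

```bash
python3 - <<'E'
from plan import *
p,r,o=state(); print(o["t"],o["width"],p+163*r.as_matrix()[:,2])
im=ctrl.get_image("scene"); cv2.imwrite("pics/s3.png",cv2.resize(im[150:270,220:420,::-1],None,fx=4,fy=4,interpolation=cv2.INTER_CUBIC))
E
```

```text
8.0667 22.846178311681076 [475.26 110.54  56.09]
```

View pics/s3.png

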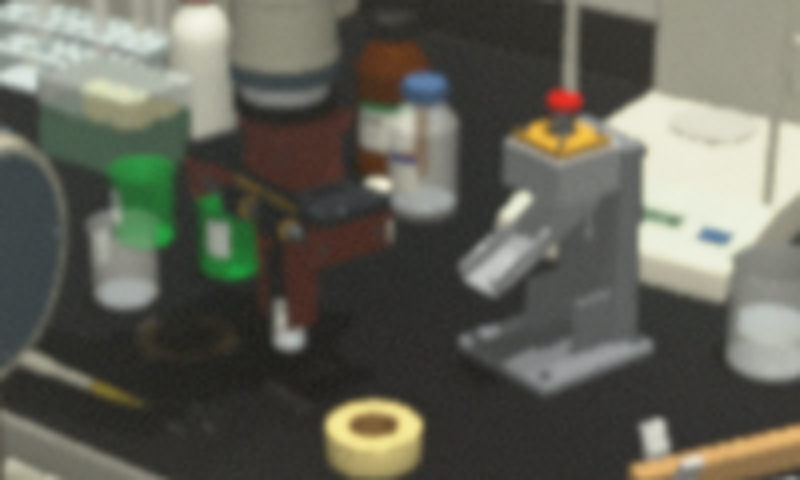

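The vial is held between the fingers at (288,330) and the original place is empty. Lowering and releasing.

Request:
jog_arm(
  steps=[
    [[0,0,0.0075,0,0,0,1],[0,0,0.0075,0,0,0,1],[0,0,0,0,0,0,1],[0,0,0,0,0,0,1],[0,0,0,0,0,0,0.2],[0,0,0,0,0,0,0.2],[0,0,0,0,0,0,0.2],[0,0,0,0,0,0,0.2],[0,0,0,0,0,0,0.2]],
  ],
)

```text
t: 8.87
ee_pos: [475.5, 109.8, 204.2]
orientation: [-0.433, -3.111, 0.006]
ft_force: [-0.0, -0.5, 0.3]
width: 35.6
```

```bash
python3 - <<'E'
from plan import *
p,r,o=state(); print(o["t"],o["width"],p+163*r.as_matrix()[:,2],o["ft_force"])
g=p+163*r.as_matrix()[:,2]; rr=orient(SY,0)
a=plan(p,r,[g[0],g[1],125],r,-1)
b=plan(*a,[483,288,110],rr,-1)
E
```

```text
8.8667 35.550692950367996 [475.31 109.27  41.17] [-0.05 -0.45  0.27]
[[0,-0.0001,-0.0279,0,0,0,-1],
[0,-0.0001,-0.028,0,0,0,-1],
[0,-0.0001,-0.0279,0,0,0,-1]]  n= 3 end TCP [475.53 109.85 287.97] grasp [475.33 109.28 124.97]
[[0.0083,0.0347,0.0029,-0.04,-0,0.01,-1],
[0.0083,0.0347,0.0029,-0.05,-0,0,-1],
[0.0083,0.0347,0.0029,-0.04,-0.01,0.01,-1],
[0.0083,0.0347,0.0029,-0.04,0,0.01,-1],
[0.0083,0.0346,0.003,-0.04,-0,0,-1]]  n= 5 end TCP [482.96 287.96 272.99] grasp [482.96 287.95 109.99]
```

Request:
jog_arm(
  steps=[
    [[0,0,-0.028,0,0,0,0.2],[0,0,-0.028,0,0,0,-1],[0,0,-0.028,0,0,0,-1],[0.0083,0.0347,0.003,0,0,0,-1],[0.0083,0.0347,0.003,0,0,0,-1],[0.0083,0.0347,0.003,0,0,0,-1],[0.0083,0.0347,0.003,0,0,0,-1],[0.0083,0.0346,0.003,-0.2,0,0,-1],[0,0,0,0,0,0,-1],[0,0,0,0,0,0,-1]],
  ],
)

```text
t: 9.7
ee_pos: [482.6, 289.7, 272.2]
orientation: [-0.428, -3.112, 0.001]
ft_force: [0.2, -0.8, -1.2]
width: 87.1
```

```bash
python3 - <<'E'
from plan import *
p,r,o=state(); print(o["t"],o["width"],p+163*r.as_matrix()[:,2],o["qpos"])
rr=orient(SY,0)
a=plan(p,r,[483,288,48],rr,-1,n=3)
for n,(x,y,w,h) in {"scene":(210,140,140,110),"top":(170,130,190,130)}.items():
    im=ctrl.get_image(n); cv2.imwrite(f"pics/{n}4.png",cv2.resize(im[y:y+h,x:x+w,::-1],None,fx=4,fy=4,interpolation=cv2.INTER_CUBIC))
E
```

```text
9.7 87.05475486480637 [482.52 289.69 109.23] [ 0.52  0.52  1.85 -0.    0.77 -0.78]
[[-0.0003,-0.0005,0.0204,-0.01,-0.01,0.07,-1],
[-0.0003,-0.0005,0.0204,-0.01,-0,0.08,-1],
[-0.0003,-0.0005,0.0204,-0,-0.01,0.07,-1]]  n= 3 end TCP [483.03 288.04 211.03] grasp [483.03 288.03  48.03]
```

View pics/scene4.png

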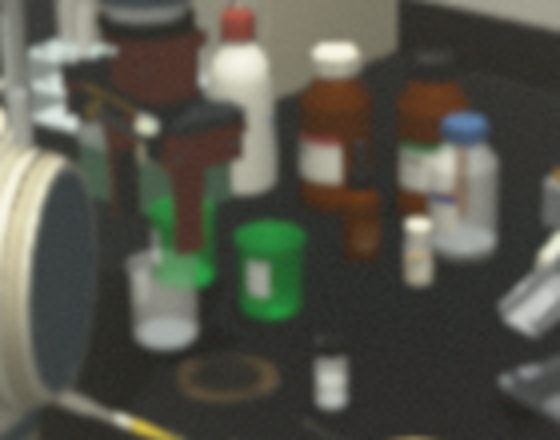

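View pics/top4.png

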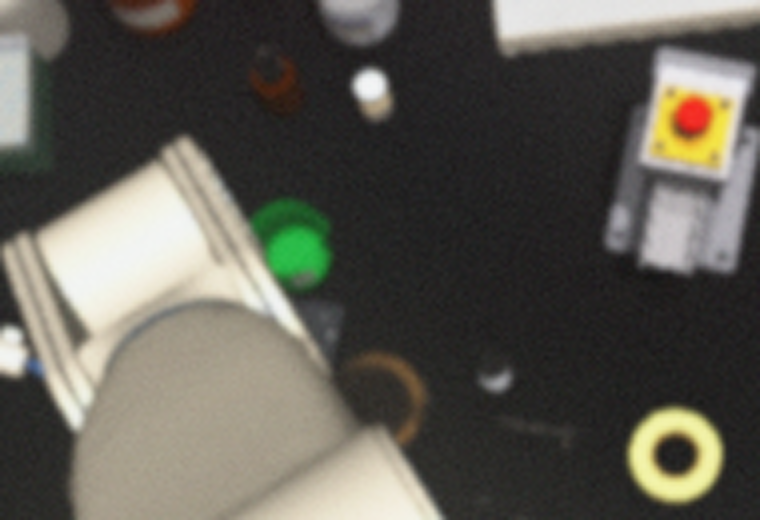

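Vial stands upright at (330,375). The candidates are the clear small beaker at (165,300), the green look-alikes at (180,240) and (270,270), and the bigger clear one by the balance. I take the clear small one, which the gripper is above.

Request:
jog_arm(
  steps=[
    [[-0.0003,-0.0005,0.0204,0,0,0,-1],[-0.0003,-0.0005,0.0204,0,0,0,-1],[-0.0003,-0.0005,0.0204,0,0,0.2,-1],[0,0,0,0,0,0,-1],[0,0,0,0,0,0,0.3],[0,0,0,0,0,0,0.3],[0,0,0,0,0,0,1],[0,0,0,0,0,0,1],[0,0,0,0,0,0,1],[0,0,0,0,0,0,1],[0,0,0,0,0,0,1],[0,0,0,0,0,0,1]],
  ],
)

```text
t: 10.8
ee_pos: [483.6, 286.6, 212.0]
orientation: [0.438, 3.111, -0.0]
ft_force: [0.1, -2.2, 7.1]
width: 53.8
```

```bash
python3 - <<'E'
from plan import *
p,r,o=state(); print(o["t"],o["width"],p+163*r.as_matrix()[:,2],o["ft_force"])
for n,(x,y,w,h) in {"scene":(210,140,140,110)}.items():
    im=ctrl.get_image(n); cv2.imwrite(f"pics/{n}5.png",cv2.resize(im[y:y+h,x:x+w,::-1],None,fx=5,fy=5,interpolation=cv2.INTER_CUBIC))
g=p+163*r.as_matrix()[:,2]; rr=orient(SY,0)
a=plan(p,r,g+[0,0,70],r,1,n=3)
t=st2w(-127,0,g[2]); print(t)
b=plan(*a,t+[0,0,65],rr,1)
c=plan(*b,t+[0,0,3],rr,1,n=4)
d=plan(*c,st2w(-97,0,g[2]+3),rr,1,n=4)
E
```

```text
10.8 53.81155928528861 [483.68 286.56  49.  ] [ 0.1  -2.23  7.06]
[[-0,0,-0.0233,-0,0,0,1],
[-0,0,-0.0234,0,0,0,1],
[-0,0,-0.0233,0,0,0,1]]  n= 3 end TCP [483.59 286.58 282.  ] grasp [483.65 286.57 119.  ]
[484.84  -4.57  49.  ]
[[-0.0102,-0.0349,0.0006,0,0,-0.02,1],
[-0.0102,-0.035,0.0007,0,0.01,-0.02,1],
[-0.0101,-0.0349,0.0006,0,-0,-0.02,1],
[-0.0102,-0.035,0.0006,0,0,-0.01,1],
[-0.0102,-0.0349,0.0006,0,0,-0.02,1],
[-0.0101,-0.035,0.0007,0,0.01,-0.02,1],
[-0.0101,-0.0349,0.0006,0,-0,-0.02,1],
[-0.0101,-0.035,0.0006,0,0,-0.02,1]]  n= 8 end TCP [484.81  -4.57 277.01] grasp [484.81  -4.57 114.01]
[[-0,0,0.0155,0,0,0,1],
[-0,0,0.0155,0,0,0,1],
[-0,0,0.0155,0,0,0,1],
[-0,0,0.0155,0,0,0,1]]  n= 4 end TCP [484.81  -4.57 215.01] grasp [484.82  -4.56  52.01]
[[-0.0075,0,0,0,0,0,1],
[-0.0075,0,0,0,0,0,1],
[-0.0075,0,0,0,0,0,1],
[-0.0075,0,0,0,0,0,1]]  n= 4 end TCP [513.67 -12.77 215.01] grasp [513.67 -12.77  52.01]
```

View pics/scene5.png

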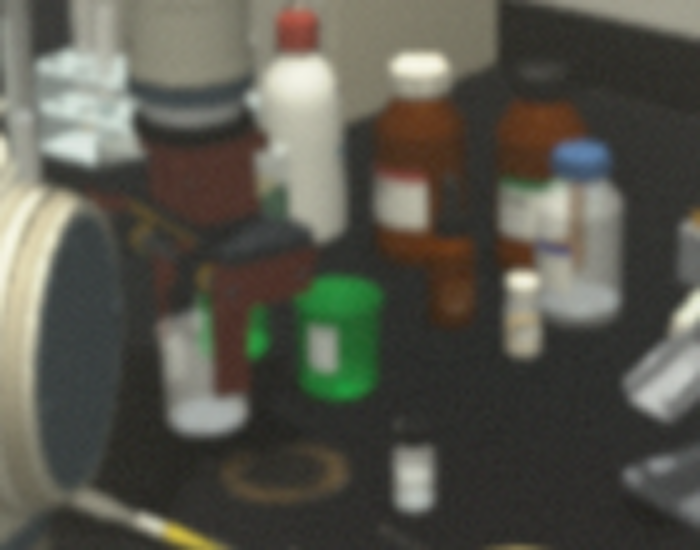

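Request:
jog_arm(
  steps=[
    [[0,0,0,0,0,0,1],[0,0,-0.01,0,0,0,1],[0,0,-0.02,0,0,0,1],[0,0,-0.02,0,0,0,1],[0,0,-0.02,0,0,0,1],[0,0,0,0,0,0,1]],
  ],
)

```text
t: 11.35
ee_pos: [484.5, 287.4, 285.1]
orientation: [0.437, 3.107, 0.006]
ft_force: [0.2, 0.4, -0.2]
width: 53.8
```

```bash
python3 - <<'E'
from plan import *
p,r,o=state(); print(o["t"],o["width"],p+163*r.as_matrix()[:,2],o["ft_force"])
for n,(x,y,w,h) in {"scene":(210,140,140,110)}.items():
    im=ctrl.get_image(n); cv2.imwrite(f"pics/{n}6.png",cv2.resize(im[y:y+h,x:x+w,::-1],None,fx=5,fy=5,interpolation=cv2.INTER_CUBIC))
E
```

```text
11.35 53.799587172750115 [485.28 287.82 122.08] [ 0.21  0.42 -0.18]
```

View pics/scene6.png

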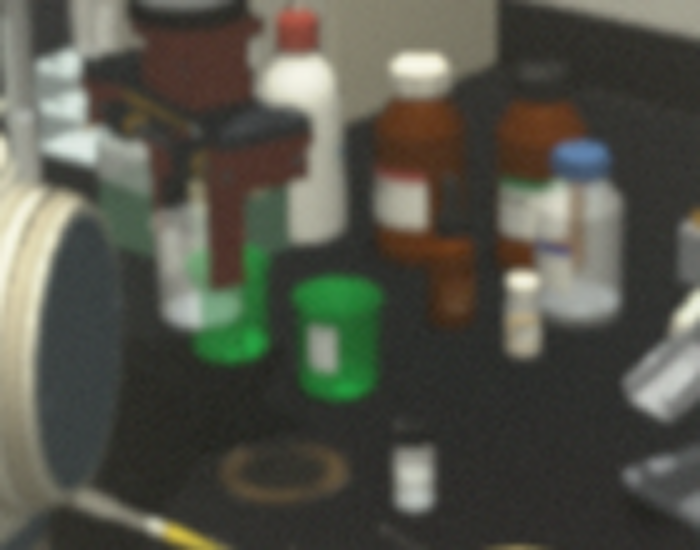

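The beaker is lifted upright at (200,270), level with the tool. Carrying it to the front of the chute.

```bash
python3 - <<'E'
from plan import *
p,r,o=state(); g=p+163*r.as_matrix()[:,2]; rr=orient(SY,0)
t=st2w(-130,0,0); print(t)
b=plan(p,r,t+[0,0,115],rr,1)
E
```

```text
[481.96  -3.75   0.  ]
[[-0.0098,-0.035,0.0006,0.02,0.02,-0.02,1],
[-0.0098,-0.035,0.0006,0.02,0.02,-0.02,1],
[-0.0097,-0.035,0.0006,0.02,0.02,-0.02,1],
[-0.0098,-0.0351,0.0006,0.02,0.02,-0.02,1],
[-0.0097,-0.035,0.0007,0.03,0.02,-0.02,1],
[-0.0097,-0.035,0.0006,0.02,0.02,-0.02,1],
[-0.0098,-0.035,0.0007,0.02,0.02,-0.02,1],
[-0.0097,-0.0351,0.0006,0.02,0.02,-0.02,1]]  n= 8 end TCP [482.    -3.78 278.03] grasp [481.98  -3.78 115.03]
```

Request:
jog_arm(
  steps=[
    [[-0.0098,-0.035,0,0,0,0,1],[-0.0098,-0.035,0,0,0,0,1],[-0.0098,-0.035,0,0,0,0,1],[-0.0098,-0.035,0,0,0,0,1],[-0.0098,-0.035,0,0,0,0,1],[-0.0098,-0.035,0,0,0,0,1],[-0.0098,-0.035,0,0,0,0,1],[-0.0098,-0.035,0,0,0,0,1],[0,0,0,0,0,0,1],[0,0,0,0,0,0,1]],
  ],
)

```text
t: 12.23
ee_pos: [481.0, -5.8, 280.5]
orientation: [-0.444, -3.108, 0.0]
ft_force: [-0.3, 0.2, -1.3]
width: 54.1
```

```bash
python3 - <<'E'
from plan import *
p,r,o=state(); g=p+163*r.as_matrix()[:,2]; rr=orient(SY,0)
print(o["t"],g,o["qpos"],(r.inv()*rr).as_rotvec(degrees=True))
b=plan(p,r,st2w(-130,0,53),rr,1,n=5)
E
```

```text
12.2333 [480.64  -5.81 117.47] [-0.04  0.41  2.02 -0.    0.71 -1.32] [-0.03 -0.11 -0.4 ]
[[-0.0001,0.0005,0.0129,-0.01,-0.02,-0.08,1],
[-0.0001,0.0004,0.0129,-0,-0.02,-0.08,1],
[-0.0001,0.0005,0.0129,-0.01,-0.02,-0.08,1],
[-0.0001,0.0004,0.0129,-0,-0.03,-0.08,1],
[-0.0001,0.0005,0.0129,-0.01,-0.02,-0.08,1]]  n= 5 end TCP [482.01  -3.74 215.97] grasp [482.01  -3.75  52.97]
```

Request:
jog_arm(
  steps=[
    [[0,0.0005,0.0129,0,0,-0.1,1],[0,0.0005,0.0129,0,0,-0.1,1],[0,0.0005,0.0129,0,0,-0.1,1],[0,0.0005,0.0129,0,0,0,1],[0,0.0005,0.0119,0,0,0,1],[0,0,0,0,0,0,1],[0,0,0,0,0,0,1]],
  ],
)

```text
t: 12.82
ee_pos: [481.7, -0.7, 217.0]
orientation: [-0.427, -3.11, 0.001]
ft_force: [0.2, -0.1, -0.2]
width: 54.3
```

```bash
python3 - <<'E'
from plan import *
p,r,o=state(); g=p+163*r.as_matrix()[:,2]; rr=orient(SY,0)
print(o["t"],g,o["ft_force"],(r.inv()*rr).as_rotvec(degrees=True))
for n,(x,y,w,h) in {"scene":(280,150,110,110)}.items():
    im=ctrl.get_image(n); cv2.imwrite(f"pics/{n}7.png",cv2.resize(im[y:y+h,x:x+w,::-1],None,fx=5,fy=5,interpolation=cv2.INTER_CUBIC))
b=plan(p,r,st2w(-97,0,53),rr,1,n=5)
E
```

```text
12.8167 [481.22  -0.67  54.03] [ 0.18 -0.11 -0.18] [-0.04 -0.15  0.22]
[[-0.0068,-0.0006,0.0002,-0.01,-0.03,0.04,1],
[-0.0068,-0.0006,0.0002,-0.01,-0.03,0.05,1],
[-0.0069,-0.0006,0.0002,-0.01,-0.03,0.04,1],
[-0.0068,-0.0006,0.0002,-0,-0.03,0.05,1],
[-0.0068,-0.0006,0.0002,-0.01,-0.03,0.04,1]]  n= 5 end TCP [513.67 -12.81 215.97] grasp [513.66 -12.82  52.97]
```

View pics/scene7.png

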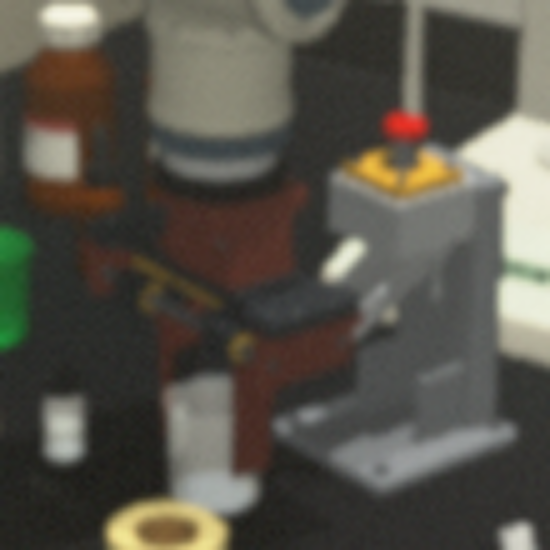

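The beaker hangs upright at (210,440) in front of the chute, with the vial at (65,430) and tape at (165,530). Sliding it in low.

Request:
jog_arm(
  steps=[
    [[0,0,0.0025,0,0,0,1],[-0.0068,-0.0006,0,0,0,0.1,1],[-0.0068,-0.0006,0,0,0,0.1,1],[-0.0068,-0.0006,0,0,0,0,1],[-0.0068,-0.0006,0,0,0,0,1],[-0.0066,-0.0006,0,0,0,0,1],[0,0,0,0,0,0,1],[0,0,0,0,0,0,1]],
  ],
)

```text
t: 13.53
ee_pos: [514.2, -14.2, 215.3]
orientation: [-0.436, -3.111, 0.0]
ft_force: [0.1, -1.2, 0.4]
width: 53.9
```

```bash
python3 - <<'E'
from plan import *
p,r,o=state(); g=p+163*r.as_matrix()[:,2]; rr=orient(SY,0)
print(o["t"],g,o["ft_force"],(r.inv()*rr).as_rotvec(degrees=True))
for n,(x,y,w,h) in {"scene":(280,150,110,110)}.items():
    im=ctrl.get_image(n); cv2.imwrite(f"pics/{n}8.png",cv2.resize(im[y:y+h,x:x+w,::-1],None,fx=5,fy=5,interpolation=cv2.INTER_CUBIC))
b=plan(p,r,st2w(-97,0,49.5),rr,1,n=2)
E
```

```text
13.5333 [514.16 -14.24  52.33] [ 0.12 -1.22  0.43] [-0.01 -0.   -0.1 ]
[[0.0004,0.0006,0.0014,-0.01,-0,-0.05,1],
[0.0005,0.0006,0.0014,-0,-0,-0.05,1]]  n= 2 end TCP [513.64 -12.81 212.53] grasp [513.63 -12.81  49.53]
```

View pics/scene8.png

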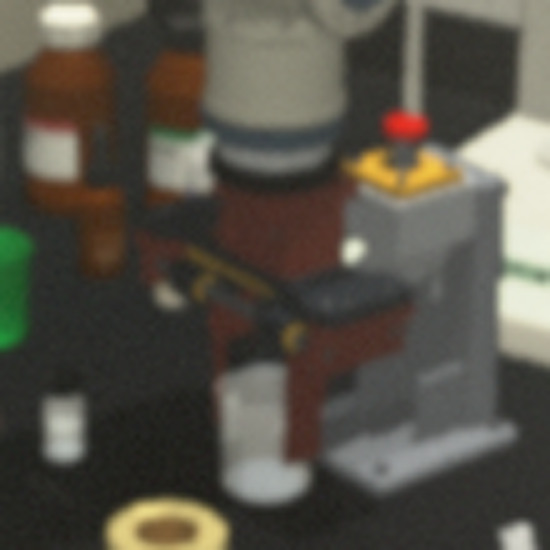

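Request:
jog_arm(
  steps=[
    [[0.0004,0.0006,0.0015,0,0,0,1],[0,0,0.0015,0,0,0,1],[0,0,0,0,0,0,1],[0,0,0,0,0,0,1],[0,0,0,0,0,0,-0.3],[0,0,0,0,0,0,-0.6],[0,0,0,0,0,0,-0.8],[0,0,0,0,0,0,-0.8],[0,0,0,0,0,0,-0.8],[0,0,0,0,0,0,-0.8]],
  ],
)

```text
t: 14.42
ee_pos: [513.6, -13.2, 212.4]
orientation: [-0.436, -3.111, 0.0]
ft_force: [-0.1, 0.7, 0.2]
width: 79.0
```

```bash
python3 - <<'E'
from plan import *
p,r,o=state(); g=p+163*r.as_matrix()[:,2]
print(o["t"],g,o["ft_force"],o["width"])
E
```

```text
14.4167 [513.53 -13.25  49.36] [-0.1   0.71  0.24] 79.04256100932761
```

Released. Retreat up and back, then look.

Request:
jog_arm(
  steps=[
    [[0,0,-0.015,0,0,0,-0.8],[0,0,-0.02,0,0,0,-0.8],[0,0,-0.03,0,0,0,-0.8],[0,0,-0.03,0,0,0,-0.8],[0,0,-0.03,0,0,0,-0.8],[0.02,-0.03,-0.015,0,0,0,-0.8],[0.02,-0.03,0,0,0,0,-0.8],[0,-0.04,0,0,0,0,-0.8],[0,-0.04,0,0,0,0,-0.8],[0,-0.04,0,0,0,0,-0.8],[0,0,0,0,0,0,-0.8]],
  ],
)

```text
t: 15.33
ee_pos: [424.2, -180.0, 352.8]
orientation: [0.443, 3.109, -0.003]
ft_force: [0.1, 0.5, -0.6]
width: 79.2
```

```bash
cat > look.py <<'E'
from plan import *
import sys
tag=sys.argv[1]
p,r,o=state(); g=p+163*r.as_matrix()[:,2]
print(o["t"],"grasp",g,"F",o["ft_force"],"w",o["width"],"q",o["qpos"])
for n,(x,y,w,h) in {"scene":(280,150,180,140),"top":(290,130,170,140)}.items():
    im=ctrl.get_image(n); cv2.imwrite(f"pics/{n}{tag}.png",cv2.resize(im[y:y+h,x:x+w,::-1],None,fx=4,fy=4,interpolation=cv2.INTER_CUBIC)); cv2.imwrite(f"pics/full_{n}{tag}.png",im[...,::-1])
E
python3 look.py 9
```

```text
15.3333 grasp [ 424.28 -180.36  189.85] F [ 0.09  0.49 -0.65] w 79.2246933967564 q [-0.43  0.26  2.02 -0.    0.86 -1.71]
```

View pics/scene9.png

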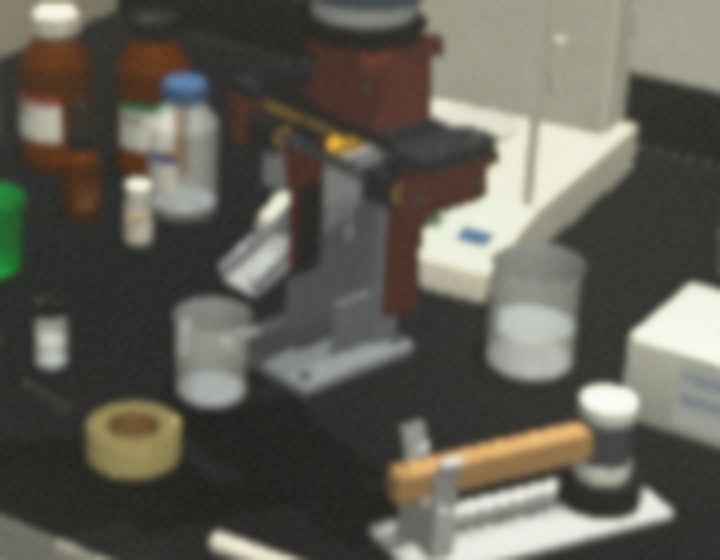

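View pics/top9.png

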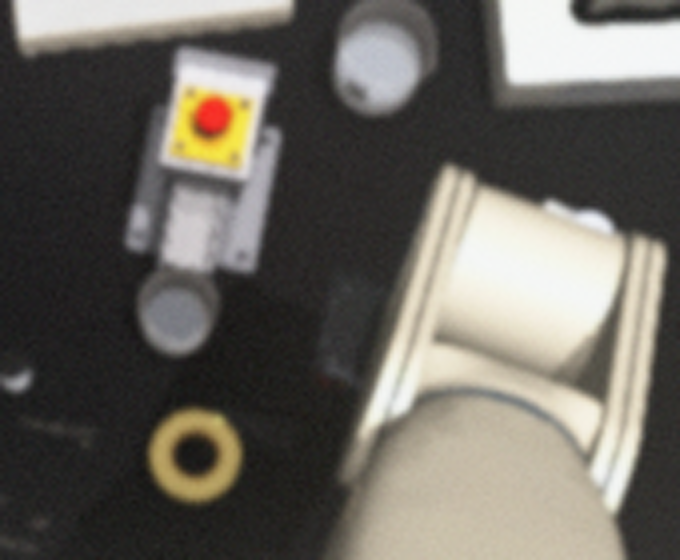

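Beaker stands under the lip (top (178,310)), vial at (15,378). I check its place against the model, and plan the mallet grasp.

```bash
python3 - <<'E'
from fit import *
import fit
from plan import *
ims=[]
for n,o in (("top",(305,180)),("scene",(310,200))):
    im=cv2.imread(f"pics/full_{n}9.png")[o[1]:o[1]+60,o[0]:o[0]+60]; fit.OFF[n]=np.array(o); fit.K=6
    im=cv2.resize(im,None,fx=6,fy=6,interpolation=cv2.INTER_CUBIC)
    im=np.clip(im.astype(float)*1.6,0,255).astype(np.uint8)
    c=cyl(0,0,28.5,0,66); p=[*st2w(-97,0,0)[:2],0]
    overlay(im,[c[::2]],p,n,(0,255,255)); overlay(im,[c[1::2]],p,n,(0,0,255)); ims.append(im)
cv2.imwrite("pics/ov9.png",np.hstack(ims))
MY=-0.505
p,r,o=state(); rr=orient(MY,0); print((r.inv()*rr).as_rotvec(degrees=True))
a=plan(p,r,[494,-286,150],rr,-0.8)
b=plan(*a,[494,-286,56],rr,-0.3,n=4)
E
```

```text
[-0.01 -0.01 12.77]
[[-0.0241,-0.0215,0.0099,-0,-0,3.19,-0.8],
[-0.0253,-0.0201,0.0098,-0,-0,3.2,-0.8],
[-0.0264,-0.0187,0.0099,-0,-0.01,3.19,-0.8],
[-0.0274,-0.0172,0.0099,-0.01,0,3.19,-0.8]]  n= 4 end TCP [ 493.98 -286.04  312.97] grasp [ 494.   -286.04  149.97]
[[0,0,0.0235,0,0,0,-0.3],
[0,0,0.0235,0,0,0,-0.3],
[0,0,0.0235,0,0,0,-0.3],
[0,0,0.0235,0,0,0,-0.3]]  n= 4 end TCP [ 493.99 -286.04  218.97] grasp [ 494.   -286.03   55.97]
```

View pics/ov9.png

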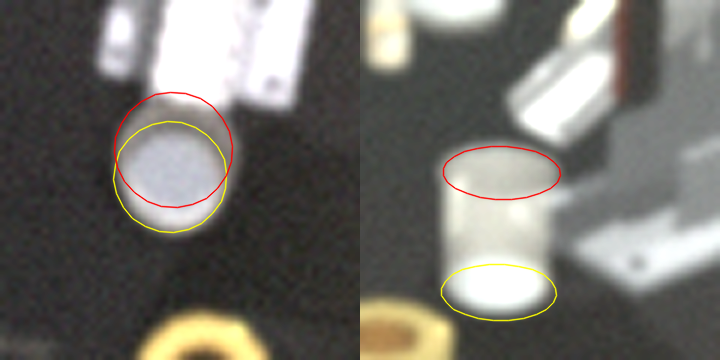

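Request:
jog_arm(
  steps=[
    [[-0.024,-0.0215,0.01,0,0,3.2,-0.8],[-0.0253,-0.02,0.01,0,0,3.2,-0.5],[-0.0264,-0.0187,0.01,0,0,3.2,-0.3],[-0.0274,-0.0172,0.01,0,0,3.2,-0.3],[0,0,0,0,0,0,-0.3],[0,0,0,0,0,0,-0.3]],
  ],
)

```text
t: 15.93
ee_pos: [495.8, -283.8, 311.2]
orientation: [-0.778, -3.042, -0.001]
ft_force: [-0.5, -0.0, 0.2]
width: 57.1
```

```bash
python3 look.py 10; python3 - <<'E'
from plan import *
p,r,o=state(); rr=orient(-0.505,0); print((r.inv()*rr).as_rotvec(degrees=True))
b=plan(p,r,[494,-286,56],rr,-0.3,n=5)
E
```

```text
15.9333 grasp [ 495.46 -283.62  148.23] F [-0.54 -0.01  0.21] w 57.063267720205786 q [-0.54  0.47  1.81 -0.    0.86 -1.61]
[-0.   -0.12  0.32]
[[-0.0002,-0.0006,0.0186,-0,-0.02,0.06,-0.3],
[-0.0002,-0.0007,0.0186,-0,-0.03,0.07,-0.3],
[-0.0002,-0.0006,0.0186,-0,-0.02,0.06,-0.3],
[-0.0002,-0.0007,0.0186,-0,-0.03,0.07,-0.3],
[-0.0002,-0.0006,0.0186,-0,-0.02,0.06,-0.3]]  n= 5 end TCP [ 494.01 -285.96  219.01] grasp [ 494.   -285.97   56.01]
```

View pics/scene10.png

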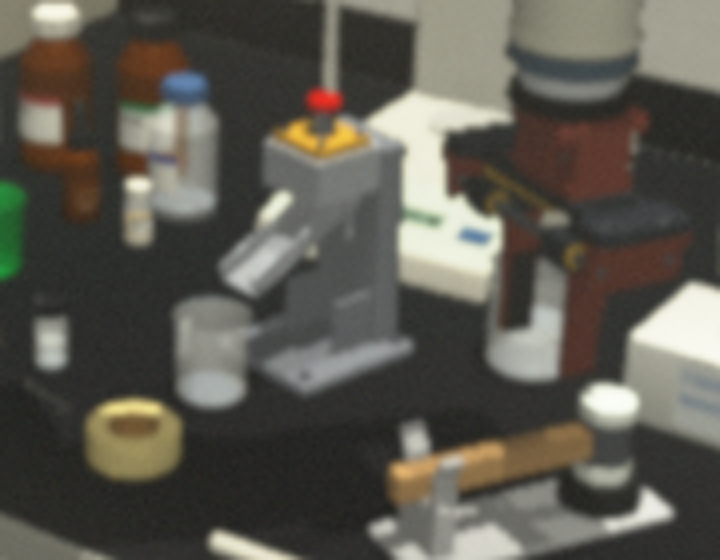

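Request:
jog_arm(
  steps=[
    [[-0.0002,-0.0006,0.0186,0,0,0.1,-0.3],[-0.0002,-0.0006,0.0186,0,0,0.1,-0.3],[-0.0002,-0.0006,0.0186,0,0,0.1,-0.3],[-0.0002,-0.0006,0.0186,0,0,0,-0.3],[-0.0002,-0.0006,0.0186,0,0,0,-0.3],[0,0,0,0,0,0,-0.3],[0,0,0,0,0,0,-0.3]],
  ],
)

```text
t: 16.62
ee_pos: [493.9, -286.2, 219.4]
orientation: [-0.785, -3.04, -0.001]
ft_force: [-0.2, -0.0, 0.7]
width: 56.9
```

```bash
python3 look.py 11
```

```text
16.6167 grasp [ 493.53 -286.     56.41] F [-0.19 -0.    0.71] w 56.933265608909586 q [-0.55  0.62  1.84 -0.    0.69 -1.61]
```

View pics/scene11.png

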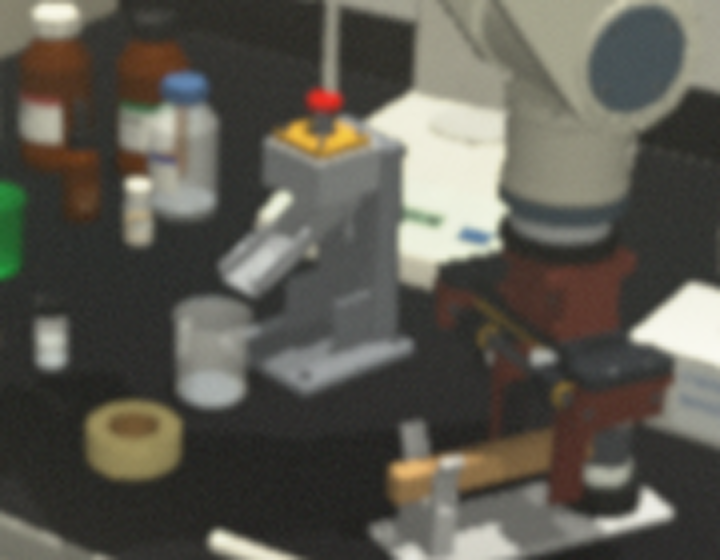

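Fingers straddle the handle behind the head ((570,450) near finger). Closing.

Request:
jog_arm(
  steps=[
    [[0,0,0,0,0,0,0.3],[0,0,0,0,0,0,0.4],[0,0,0,0,0,0,0.5],[0,0,0,0,0,0,0.6],[0,0,0,0,0,0,1],[0,0,0,0,0,0,1],[0,0,0,0,0,0,1],[0,0,0,0,0,0,1],[0,0,0,0,0,0,1],[0,0,0,0,0,0,1]],
  ],
)

```text
t: 17.55
ee_pos: [494.3, -287.5, 219.4]
orientation: [-0.787, -3.041, 0.0]
ft_force: [-0.2, 0.9, 2.1]
width: 16.0
```

```bash
python3 - <<'E'
from plan import *
p,r,o=state(); g=p+163*r.as_matrix()[:,2]
print(o["t"],g,o["ft_force"],o["moment"],o["width"],r.as_rotvec())
np.save("grip.npy",np.r_[p,r.as_rotvec()])
a=plan(p,r,[g[0],g[1],275],r,1)
MY=-0.505; t=PIN-52*np.array([np.cos(MY),np.sin(MY)]); print(t)
b=plan(*a,[*t,275],r,1)
E
```

```text
17.55 [ 494.19 -287.53   56.41] [-0.18  0.93  2.1 ] [0.14 0.06 0.07] 16.02282262219539 [-0.79 -3.04  0.  ]
[[0,-0,-0.0364,-0,0,0,1],
[0,-0,-0.0365,0,0,0,1],
[0,-0,-0.0364,0,0,0,1],
[0.0001,-0,-0.0364,0,0,0,1],
[-0,-0.0001,-0.0365,0,0,0,1],
[-0,0,-0.0364,0,0,0,1]]  n= 6 end TCP [ 494.23 -287.53  438.01] grasp [ 494.15 -287.55  275.01]
[561.49 -14.14]
[[0.0092,0.034,-0,0,0,0,1],
[0.0092,0.0339,-0,0,0,0,1],
[0.0093,0.034,-0,0,0,0,1],
[0.0092,0.034,-0,0,0,0,1],
[0.0092,0.0339,-0,0,0,0,1],
[0.0092,0.034,-0,0,0,0,1],
[0.0093,0.034,-0,0,0,0,1],
[0.0092,0.0339,-0.0001,0,-0,0,1]]  n= 8 end TCP [561.55 -14.15 438.05] grasp [561.47 -14.17 275.05]
```

Request:
jog_arm(
  steps=[
    [[0,0,-0.006,0,0,0,1],[0,0,-0.012,0,0,0,1],[0,0,-0.02,0,0,0,1],[0,0,-0.025,0,0,0,1],[0,0,-0.03,0,0,0,1],[0,0,-0.03,0,0,0,1],[0,0,-0.03,0,0,0,1],[0,0,-0.03,0,0,0,1],[0,0,-0.022,0,0,0,1],[0,0,-0.013,0,0,0,1],[0,0,0,0,0,0,1],[0,0,0,0,0,0,1]],
  ],
)

```text
t: 18.55
ee_pos: [494.0, -287.4, 438.2]
orientation: [0.787, 3.04, -0.001]
ft_force: [-0.3, -0.8, -3.8]
width: 16.0
```

```bash
python3 look.py 12
```

```text
18.55 grasp [ 494.11 -287.51  275.21] F [-0.3  -0.75 -3.85] w 15.991826969484965 q [-0.55  0.31  1.72 -0.    1.11 -1.61]
```

View pics/scene12.png

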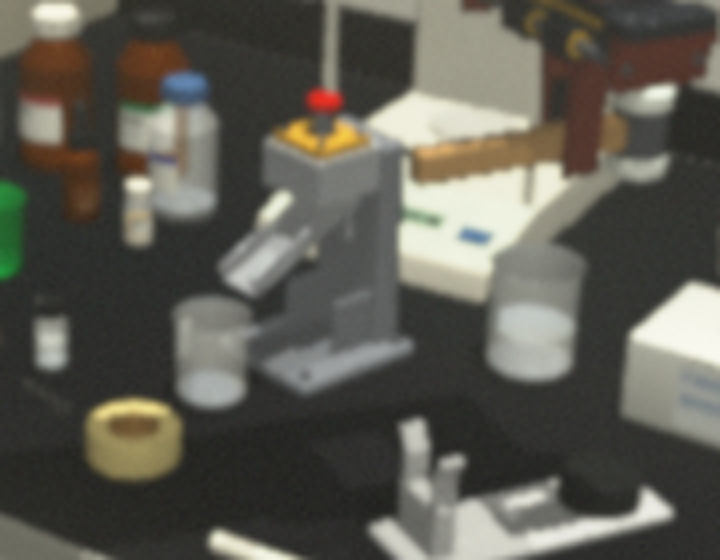

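Mallet held level: handle (470,155), head (645,135), and the rest is empty. Moving over the pin.

Request:
jog_arm(
  steps=[
    [[0.004,0.015,0,0,0,0,1],[0.0075,0.0277,0,0,0,0,1],[0.0092,0.034,0,0,0,0,1],[0.0092,0.034,0,0,0,0,1],[0.0092,0.034,0,0,0,0,1],[0.0092,0.034,0,0,0,0,1],[0.0092,0.034,0,0,0,0,1],[0.0075,0.0277,0,0,0,0,1],[0.006,0.02,0,0,0,0,1],[0.003,0.011,0,0,0,0,1],[0,0,0,0,0,0,1],[0,0,0,0,0,0,1]],
  ],
)

```text
t: 19.65
ee_pos: [561.2, -14.3, 436.2]
orientation: [-0.785, -3.04, 0.002]
ft_force: [-0.2, -0.0, -2.9]
width: 15.6
```

```bash
python3 look.py 13; python3 - <<'E'
from plan import *
from fit import *
import fit
p,r,o=state(); g=p+163*r.as_matrix()[:,2]; x=r.as_matrix()[:,0]; yaw=np.arctan2(-x[1],-x[0]); print(g,yaw)
f=g[:2]+52*np.array([np.cos(yaw),np.sin(yaw)]); print("face expected",f,"pin",PIN)
ims=[]
for n,o in (("top",(290,110)),("scene",(310,110))):
    im=cv2.imread(f"pics/full_{n}13.png")[o[1]:o[1]+100,o[0]:o[0]+90]; fit.OFF[n]=np.array(o); fit.K=4.4
    im=cv2.resize(im,None,fx=4.4,fy=4.4,interpolation=cv2.INTER_CUBIC)
    M=[q+[0,0,g[2]-56] for q in MAL]
    overlay(im,M,[g[0],g[1],yaw],n,(0,0,255)); overlay(im,STAND[-2:],[*PIN,SY],n,(0,255,0)); ims.append(im)
cv2.imwrite("pics/ov13.png",np.hstack(ims))
E
```

```text
19.65 grasp [560.77 -14.35 273.24] F [-0.23 -0.04 -2.9 ] w 15.599700847183355 q [-0.05  0.29  1.74 -0.    1.11 -1.11]
[560.82 -15.31 273.69] -0.5075177698065056
face expected [606.27 -40.58] pin [607.  -39.3]
```

View pics/ov13.png

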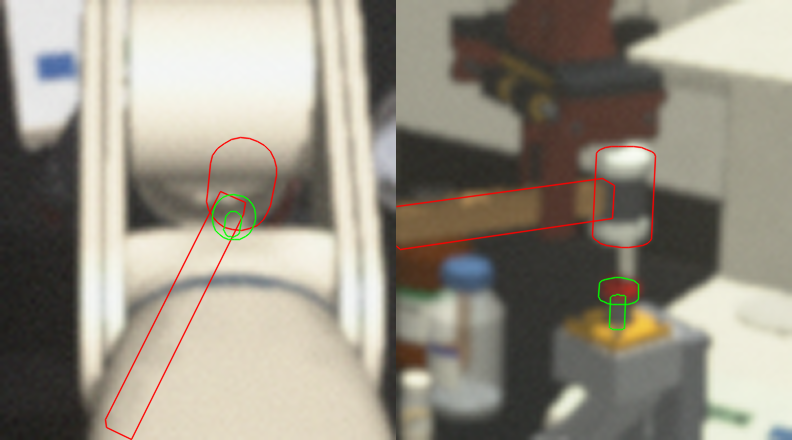

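Mallet overlay matches: head above the pin cap, expected face centre within 2 mm of the pin. Strike.

Request:
jog_arm(
  steps=[
    [[0,0.001,0.012,0,0,0,1],[0,0,0.02,0,0,0,1],[0,0,0.0185,0,0,0,1],[0,0,0,0,0,0,1],[0,0,-0.02,0,0,0,1],[0,0,-0.03,0,0,0,1],[0,0,0,0,0,0,1],[0,0,0,0,0,0,1]],
  ],
)

```text
t: 20.42
ee_pos: [562.1, -14.0, 438.3]
orientation: [0.788, 3.038, 0.001]
ft_force: [-0.9, -0.3, -3.7]
width: 15.8
```

```bash
python3 look.py 14
```

```text
20.4167 grasp [562.61 -14.08 275.3 ] F [-0.89 -0.3  -3.69] w 15.83015353851609 q [-0.05  0.29  1.74 -0.    1.11 -1.11]
```

View pics/scene14.png

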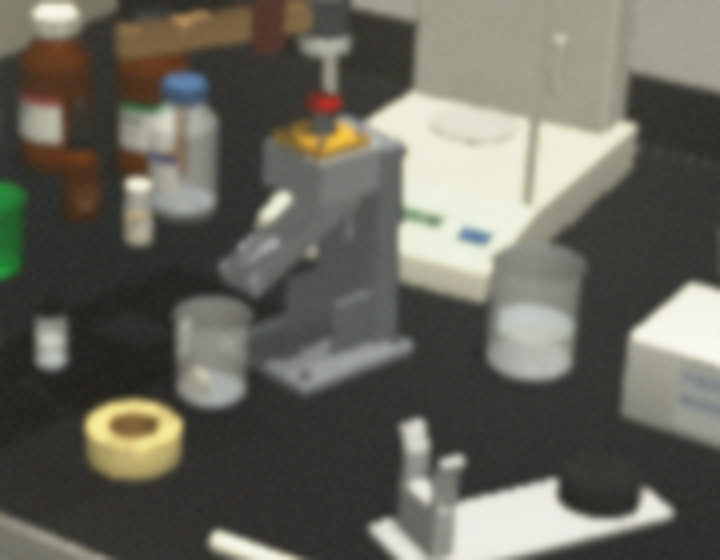

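A pale spot appears inside the beaker at (200,380); the chute looks empty. I check it enlarged and with the detector.

```bash
python3 - <<'E'
from plan import *
im=ctrl.get_image("scene"); cs=[cv2.imread("pics/full_scene9.png"),im[...,::-1]]
c=[cv2.resize(np.clip(i[200:260,315:365].astype(float)*1.4,0,255).astype(np.uint8),None,fx=8,fy=8,interpolation=cv2.INTER_CUBIC) for i in cs]
cv2.imwrite("pics/disc.png",np.hstack(c))
print(ctrl.get_obs()["t"],[(q["uv"],q["p"]) for q in ctrl.landmark_of("disc_center","scene")])
uv=[q["uv"] for q in ctrl.landmark_of("disc_center","scene")]
for u in uv: print(atz("scene",u,8), st2w(-97,0,0))
E
```

```text
20.5667 [([341.6, 223.2], 0.63)]
[653.51  51.21   8.  ] [513.7  -12.77   0.  ]
```

View pics/disc.png

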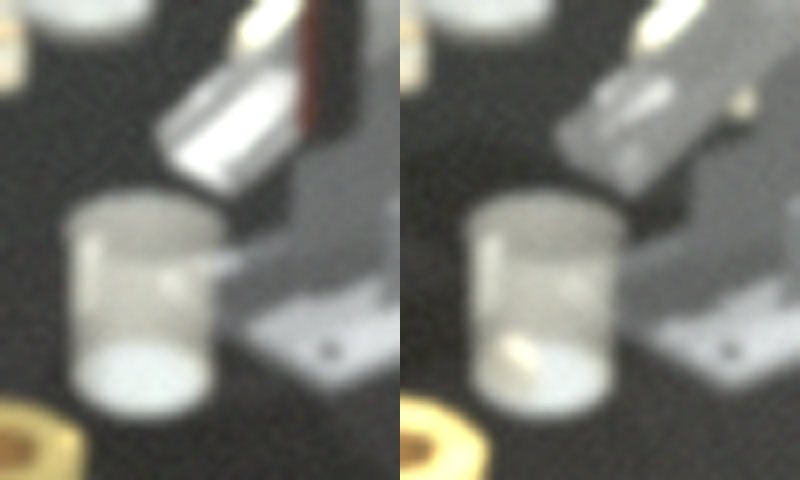

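The new object in the beaker (crop right, (515,355)) is absent in the earlier crop, so it fits the disc leaning on the wall. The detector disagrees: it points at the chute lip, which is in shadow. I carry the mallet back to above its rest and look again before laying it down.

```bash
python3 - <<'E'
from plan import *
p,r,o=state(); G=np.load("grip.npy"); rr=R.from_rotvec(G[3:]); print((r.inv()*rr).as_rotvec(degrees=True))
plan(p,r,[494.2,-287.3,275],rr,1)
E
```

```text
[-0.06 -0.12 -0.02]
[[-0.0093,-0.034,-0.0003,-0.01,-0.01,-0,1],
[-0.0093,-0.034,-0.0003,-0.01,-0.02,-0,1],
[-0.0092,-0.034,-0.0003,-0,-0.01,-0.01,1],
[-0.0093,-0.0339,-0.0003,-0.01,-0.02,0,1],
[-0.0093,-0.034,-0.0003,-0.01,-0.01,-0,1],
[-0.0093,-0.034,-0.0003,-0.01,-0.02,-0,1],
[-0.0092,-0.034,-0.0003,-0,-0.01,-0.01,1],
[-0.0093,-0.034,-0.0003,-0.01,-0.02,0,1]]  n= 8 end TCP [ 494.26 -287.28  438.01] grasp [ 494.18 -287.31  275.01]
```

Request:
jog_arm(
  steps=[
    [[-0.004,-0.015,0,0,0,0,1],[-0.0075,-0.0277,0,0,0,0,1],[-0.0092,-0.034,0,0,0,0,1],[-0.0092,-0.034,0,0,0,0,1],[-0.0092,-0.034,0,0,0,0,1],[-0.0092,-0.034,0,0,0,0,1],[-0.0092,-0.034,0,0,0,0,1],[-0.0075,-0.0277,0,0,0,0,1],[-0.006,-0.021,0,0,0,0,1],[-0.003,-0.011,0,0,0,0,1],[0,0,0,0,0,0,1],[0,0,0,0,0,0,1]],
  ],
)

```text
t: 21.67
ee_pos: [494.2, -287.4, 436.2]
orientation: [-0.789, -3.039, -0.001]
ft_force: [0.2, 0.3, -3.3]
width: 15.8
```

```bash
python3 look.py 15; python3 - <<'E'
from plan import *
from fit import *
import fit
p,r,o=state(); g=p+163*r.as_matrix()[:,2]; G=np.load("grip.npy"); rr=R.from_rotvec(G[3:]); print((r.inv()*rr).as_rotvec(degrees=True))
yaw=-0.505
im=cv2.imread("pics/full_scene15.png"); o=(360,130); fit.OFF["scene"]=np.array(o); fit.K=4.4
a=cv2.resize(im[o[1]:o[1]+110,o[0]:o[0]+100],None,fx=4.4,fy=4.4,interpolation=cv2.INTER_CUBIC)
overlay(a,[q+[0,0,g[2]-56] for q in MAL],[g[0],g[1],yaw],"scene",(0,0,255))
b=cv2.resize(im[195:255,315:355],None,fx=8,fy=8,interpolation=cv2.INTER_CUBIC)
h=min(len(a),len(b)); cv2.imwrite("pics/ov15.png",np.hstack([a[:h],b[:h]]))
q=plan(p,r,[494.2,-287.3,62],rr,1,n=8)
E
```

```text
21.6667 grasp [ 493.93 -287.26  273.16] F [ 0.17  0.31 -3.28] w 15.757581438643232 q [-0.55  0.31  1.72  0.    1.11 -1.61]
[ 0.02 -0.05  0.04]
[[-0.0001,-0.0001,0.0264,0,-0.01,0,1],
[-0,-0.0001,0.0265,0.01,-0,0.01,1],
[-0.0001,-0.0001,0.0264,-0,-0.01,0,1],
[0,-0.0001,0.0264,0,-0.01,0.01,1],
[-0,-0.0001,0.0265,0.01,-0,0,1],
[-0.0001,-0.0001,0.0264,-0,-0.01,0.01,1],
[-0,-0.0001,0.0264,0,-0.01,0,1],
[-0,-0.0001,0.0265,0,-0,0.01,1]]  n= 8 end TCP [ 494.23 -287.28  224.96] grasp [ 494.16 -287.28   61.96]
```

View pics/ov15.png

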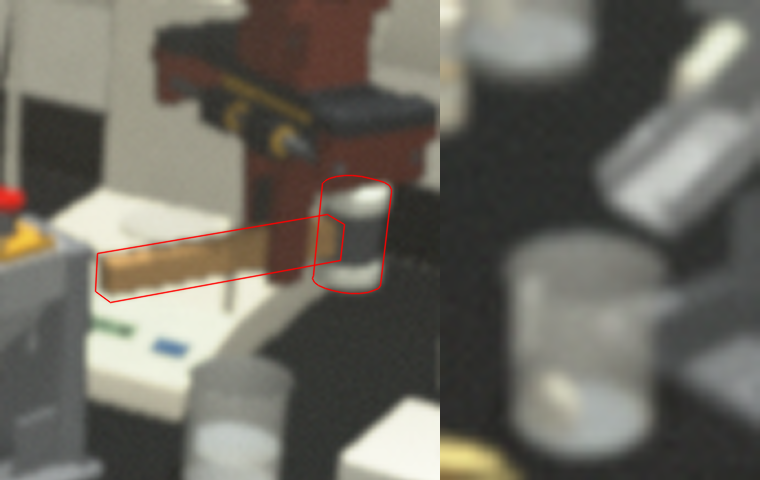

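The mallet still matches its expected pose in the hand, the chute is empty and lit, and the disc lies in the beaker (right crop (560,395)). Laying the mallet down.

Request:
jog_arm(
  steps=[
    [[0,0,0.01,0,0,0,1],[0,0,0.02,0,0,0,1],[0,0,0.03,0,0,0,1],[0,0,0.03,0,0,0,1],[0,0,0.03,0,0,0,1],[0,0,0.03,0,0,0,1],[0,0,0.025,0,0,0,1],[0,0,0.015,0,0,0,1],[0,0,0.01,0,0,0,1],[0,0,0.007,0,0,0,1],[0,0,0,0,0,0,1],[0,0,0,0,0,0,1]],
  ],
)

```text
t: 22.77
ee_pos: [494.6, -287.4, 230.2]
orientation: [0.787, 3.041, -0.001]
ft_force: [0.3, 0.2, -2.5]
width: 16.0
```

```bash
python3 look.py 16; python3 - <<'E'
from plan import *
p,r,o=state(); G=np.load("grip.npy"); rr=R.from_rotvec(G[3:]); print((r.inv()*rr).as_rotvec(degrees=True))
q=plan(p,r,[494.2,-287.3,56.6],rr,1,n=2)
E
```

```text
22.7667 grasp [ 494.66 -287.43   67.2 ] F [ 0.27  0.2  -2.51] w 15.961176924015952 q [-0.55  0.6   1.84 -0.    0.7  -1.61]
[-0.    0.13  0.  ]
[[0.0003,0.0001,0.0057,-0,0.06,0,1],
[0.0004,0,0.0057,-0,0.07,0,1]]  n= 2 end TCP [ 494.21 -287.29  219.57] grasp [ 494.12 -287.32   56.57]
```

View pics/scene16.png

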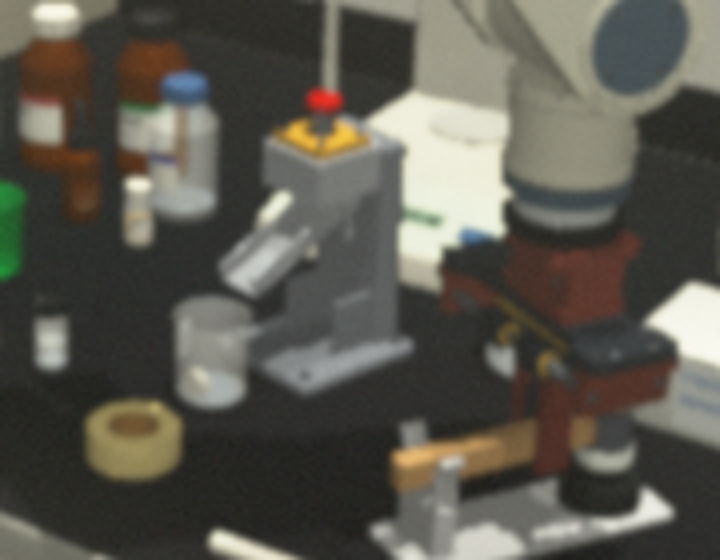

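The handle is between the prongs (410,460), the head just above its pad (605,470). Lowering the last bit, checking the force before letting go.

Request:
jog_arm(
  steps=[
    [[0,0,0.005,0,0,0,1],[0,0,0.004,0,0,0,1],[0,0,0.0015,0,0,0,1],[0,0,0,0,0,0,1],[0,0,0,0,0,0,1]],
  ],
)

```text
t: 23.28
ee_pos: [494.3, -287.6, 219.5]
orientation: [-0.788, -3.041, 0.001]
ft_force: [0.9, -0.7, -1.9]
width: 15.9
```

Request:
jog_arm(
  steps=[
    [[0,0,0.0007,0,0,0,1],[0,0,0,0,0,0,1],[0,0,0,0,0,0,0.6],[0,0,0,0,0,0,0.4],[0,0,0,0,0,0,0.2],[0,0,0,0,0,0,0],[0,0,0,0,0,0,-0.2],[0,0,0,0,0,0,-0.2],[0,0,0,0,0,0,-0.2]],
  ],
)

```text
t: 24.03
ee_pos: [494.3, -287.5, 218.6]
orientation: [-0.787, -3.041, 0.0]
ft_force: [0.2, -1.3, -0.2]
width: 51.8
```

Request:
jog_arm(
  steps=[
    [[0,0,-0.01,0,0,0,-0.2],[0,0,-0.02,0,0,0,-0.2],[0,0,-0.03,0,0,0,-0.2],[0,0,-0.04,0,0,0,-0.2],[0,0,-0.04,0,0,0,-0.2],[0,0,-0.04,0,0,0,-0.2],[0.03,0,-0.02,0,0,0,-0.2],[0.03,-0.02,0,0,0,0,-0.2],[0.02,-0.03,0,0,0,0,-0.2],[0,-0.03,0,0,0,0,-0.2],[0,-0.03,0,0,0,0,-0.2],[0,0,0,0,0,0,-0.2],[0,0,0,0,0,0,-0.2]],
  ],
)

```text
t: 25.12
ee_pos: [370.2, -345.6, 419.5]
orientation: [0.792, 3.04, -0.001]
ft_force: [-0.3, 0.3, 0.1]
width: 52.7
```

```bash
python3 look.py 17;python3 - <<'E'
from fit import *
import fit
a={n:ctrl.trace("mallet",n) for n in CI}
print({n:[(round(q["p"],2),np.round(q["bbox"])) for q in a[n][:2]] for n in a})
im=[]
for n,o in (("scene",(360,230)),("top",(385,175))):
    fit.OFF[n]=np.array(o); fit.K=4.5
    c=cv2.resize(cv2.imread(f"pics/full_{n}17.png")[o[1]:o[1]+80,o[0]:o[0]+88],None,fx=4.5,fy=4.5,interpolation=cv2.INTER_CUBIC)
    overlay(c,MAL,[494,-286,-.505],n,(0,0,255)); im.append(c)
cv2.imwrite("pics/ov17.png",np.hstack(im))
E
```

```text
25.1167 grasp [ 370.28 -345.71  256.46] F [-0.25  0.3   0.15] w 52.70932941053213 q [-0.77  0.23  1.88 -0.    1.04 -1.84]
{'scene': [(0.89, array([376., 246., 438., 275.])), (0.49, array([295., 174., 305., 201.]))], 'top': [(0.88, array([412., 186., 444., 242.]))]}
```

View pics/ov17.png

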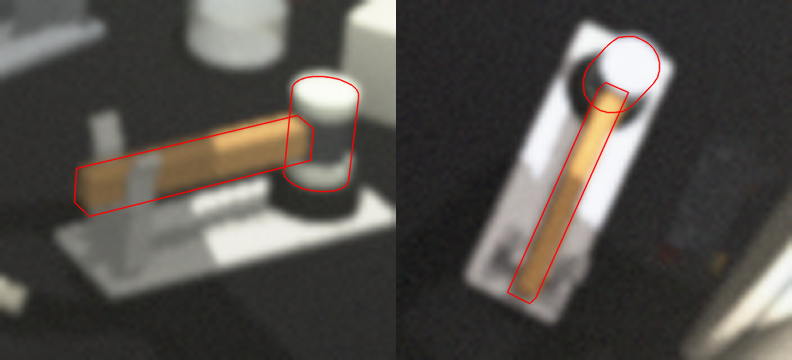

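View pics/full_scene17.png

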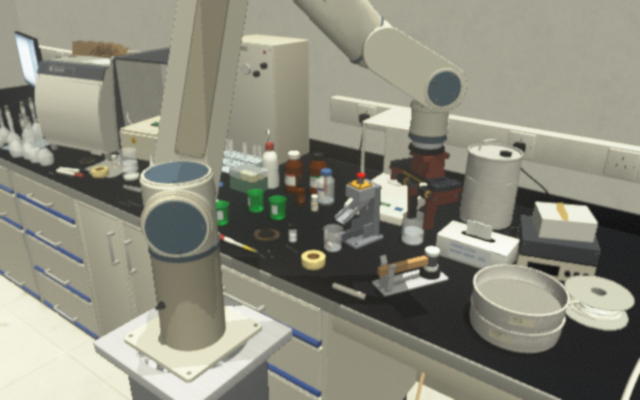

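The mallet lies on its rest as before. Last check of beaker and disc, the vial and the bystanders.

```bash
python3 - <<'E'
from plan import *
t=ctrl.get_image("top"); s=ctrl.get_image("scene")
a=cv2.resize(np.clip(t[185:255,300:360,::-1].astype(float)*1.3,0,255).astype(np.uint8),None,fx=6,fy=6,interpolation=cv2.INTER_CUBIC)
b=cv2.resize(np.clip(s[200:270,285:350,::-1].astype(float)*1.3,0,255).astype(np.uint8),None,fx=6,fy=6,interpolation=cv2.INTER_CUBIC)
cv2.imwrite("pics/end.png",np.hstack([a,b]))
d=np.abs(t.astype(int)-cv2.imread("pics/top0.png")[...,::-1]).max(2); print(ctrl.get_obs()["t"])
for nm,uv in {"tape":(338,243),"vw":(263,153),"drop":(238,150),"bigb":(386,146),"marker":(394,262)}.items():
    print(nm,[ (np.round(np.argwhere(1))) and 0] and d[uv[1]-12:uv[1]+12,uv[0]-12:uv[0]+12].mean().round(1))
E
```

```text
25.4167Traceback (most recent call last):
  File "<stdin>", line 8, in <module>
ValueError: The truth value of an empty array is ambiguous. Use `array.size > 0` to check that an array is not empty.
```

View pics/end.png

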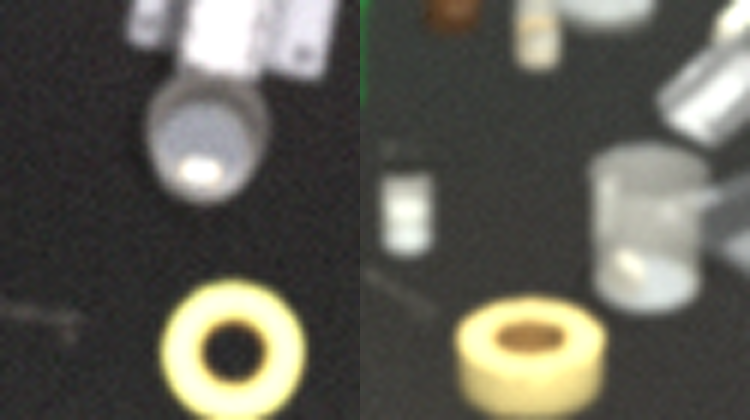

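View pics/full_top17.png

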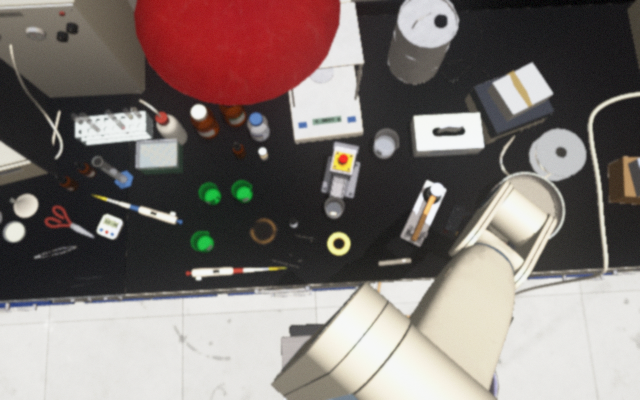

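Both views show the disc in the beaker (top crop (200,170), scene crop (625,265)), leaning on its front wall. The vial stands at top-picture pixel (293,224), the bystanders look unmoved, and the pin is up. Handing in.

```bash
python3 - <<'E'
from workcell import ctrl
print(ctrl.close_job())
E
```

```text
the job is handed in; nothing more can be done
None
```

The job is done and handed in at about 25 s of the 72 s allowed; no verdict was reported.

**What I did:** I set the black-capped vial upright about 125 mm from the catch spot. I slid the small beaker in low under the chute's lip, about 3 mm from the catch spot. One mallet blow knocked the disc out and down the chute into the beaker, and I laid the mallet back on its rest.

**Last checks:**
- **Disc:** both cameras show it in the beaker, leaning on the front wall rather than lying flat.
- **Mallet:** its outline matches the starting pose in both views.
- **Pin, vial and bystanders:** by eye, the pin is up, the vial is upright and the bystanders are where they were.

**Checks that failed or disagreed:**
- **Disc detector:** right after the blow it reported the disc at the chute lip (p 0.63). Clearer pictures then showed the chute empty and the disc in the beaker.
- **Bystander pixel check:** a script error stopped the numerical before/after comparison, so I compared the bystanders only by eye.
- **First approach:** I dropped an early tilted approach to the vial because joint 5 came near its limit.
- **Blow speed:** I did not measure the pin's speed. The mallet was commanded down at about 0.24 m/s.

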